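Put the demo game back into its caddy

ROBOT

A 6-joint arm with a two-finger parallel gripper is mounted at the origin on a cart in front of the work surface, level with it; the furniture and walls round the work are solid. World frame = base frame: x ahead of the robot, y to its left, z up, the work surface at z = 0. Lengths are in m, angles in degrees, forces in N, time in s.
With the tool pointing down it reaches from about 0.35 to 0.95 m from the base axis. Payload 17.4 kg.
Tool frame: the origin (TCP) lies on the centre line of the jaws, within the pads' length; the fingertips stand 14 mm ahead of it and the grasp point (between the pads) lies 5 mm behind it; z points along the fingers, y is the line along which they close (so a half turn about z gives the same grasp; the last joint's range is limited). The gripper opens to 93 mm and grips with 3 to 60 N. Pads are 15 mm wide; open, the fingers measure 128 mm over their backs; the gripper's body (75 mm by 188 mm) begins 65 mm behind the grasp point.
Start: joints at [66.417, 6.646, 82.598, -0, 90.757, -2.166], TCP at [0.246, 0.628, 0.207] pointing down, gripper open.
Joint ranges: [-162.19, 162.19], [-47.58, 125.68], [4.15, 143.07], [-65.23, 245.23], [0.69, 171.88], [-170.13, 170.13]. Speed limits (degrees/s): [108.29, 108.29, 127.2, 180, 180, 180].

INTERFACE

Orientations are given as [roll, pitch, yaw] about the fixed x, y, z axes, in that order (R = Rz(yaw) Ry(pitch) Rx(roll)).
In Python, from workcell import manip, read_camera gives the robot as it stands.
- The arm moves only by the tool carry_out, never from a script. Its argument "rows" is a list of rows, each a list of 3 entries, a list of its own where there are three numbers: the shift along the tool's x, y, z normalised to -1 to 1, where 1 is 15 cm, then the turn, a rotation vector about the tool's x, y, z normalised to -1 to 1, where 1 is 360 degrees, then the opening, from 0 (shut) to 1 (fully open). A call has 1 to 8 rows; each row is the pose to reach, as a shift and turn from the pose commanded when the call began, along the tool's axes at that moment, turning the shorter way round; what a row does not reach only later rows make up. A row lasts 1/10 s, in which the tool goes at most 50 mm and 8.59 degrees, less where a joint would pass 70% of its speed; a pose out of reach is approached as far as the arm can. A call with a number of a shift or a turn outside -1 to 1 is refused whole. A call with a gripper value outside its range is refused whole. The fingers move at their own pace and stop on an object; "newtons" is the grip in N (left out, the last holds). Time passes only in rows, so rows that repeat a pose let the fingers close. It gives the time, the measured TCP pose, the force, the opening and the grip force at its end, in the units of the state.
- manip.get_obs(): the state, without advancing time (a new reading comes with each control period).
- read_camera(name): name is "scene" or "top" or "wrist"; returns a dict with "img" (384x512x3 uint8, red, green, blue), "camera_matrix" (3x3 intrinsics, pixels), "rvec" (rotation vector, rad) and "tvec" (3), from world to camera coordinates, as OpenCV has them; the wrist camera has in their place "tool_from_camera" (4x4, takes a point from camera to tool coordinates, whose origin is the TCP and whose axes are the flange's). Camera axes: x right, y down, z forward; pixel columns grow to the right and rows downward; lengths in m; the calibration is good to about 2 mm. A picture is of the moment at which its call begins: read the wrist's pose just before it. There is no depth.
- manip.close_job(): hands the job in; it is judged then, once.
The state is a dict: "clock": time; "joints": joint angles; "dq": joint speeds; "joint_efforts": joint torques, N m; "eef_pos": TCP position; "tcp_rot": TCP orientation; "force": force on the tool from outside, world axes, zero at the start; "torque": the same for the moment, N m; "finger_gap": finger opening in m; "gripper_force": force on a finger pad.
Only numpy, scipy, OpenCV 4.12 (cv2) and the standard library are available. Lean on these libraries where they do the work, as an engineer would, in place of code of your own. Each camera call takes 0.05 s, during which the arm holds its last target. There are 200 camera calls.

TASK

A demonstration game lies spread over the shop counter: put it back in its caddy, with the card deck, the tuck box, the dice tin and the sand timer each in the insert tray whose well is cut to its shape and size. Set each one down fully on the bottom of its well, deck flat and the others upright, and let go. The two paint pots among them are a customer's: leave them standing where they are.

Things in the scene. Friction and masses are not known exactly. Their poses are not given: they have to be found in the camera images.
- card_deck: A squared, bare pack of playing cards lying flat on the counter: 63 mm along its own x, 88 mm along its y, 19 mm thick, 0.12 kg. Origin: centre of its underside, z up.
- tuck_box: A small closed printed card carton with blue edges standing on end: 66 mm along its own x, 24 mm along its y, 92 mm high, 0.13 kg. Origin: centre of its underside, z up.
- dice_tin: A round printed tin with a slip lid, standing: 68 mm in diameter, 46 mm high, about 0.16 kg. Origin: centre of its underside, z up.
- sand_timer: A sand timer standing upright: dark wooden end discs 36 mm in diameter, three thin rods round a narrower glass, 85 mm high, about 0.05 kg. Origin: centre of its underside, z up.
- card_tray: Tray for the card deck: rectangular well, 77 mm along x, 102 mm along y, 18 mm deep. For fingers, both x side walls are cut away in the middle, 60 mm wide, down to the floor and out to the edge. Fixed ply tray 114 x 114 x 22 mm, one of four set two by two in a low caddy. Origin: centre of its underside, 4 mm above the counter; axes along its edges, z up; well centred, floor at z = 4 mm.
- box_tray: Tray for the tuck box: narrow rectangular well, 80 mm along its x by 38 mm along its y, 18 mm deep; the carton stands in it on end. Fixed ply tray 114 x 114 x 22 mm, one of four set two by two in a low caddy (rim 14 mm). Origin: centre of its underside, 4 mm above the counter; axes along its edges, z up; well centred, floor at z = 4 mm.
- tin_tray: Tray for the dice tin: large round well, 80 mm in diameter, 18 mm deep. Fixed ply tray 114 x 114 x 22 mm, one of four set two by two in a low caddy (rim 14 mm). Origin: centre of its underside, 4 mm above the counter; axes along its edges, z up; well centred, floor at z = 4 mm.
- timer_tray: Tray for the sand timer: small round well, 50 mm in diameter, 18 mm deep. Fixed ply tray 114 x 114 x 22 mm, one of four set two by two in a low caddy (rim 14 mm). Origin: centre of its underside, 4 mm above the counter; axes along its edges, z up; well centred, floor at z = 4 mm.
- pot_red_band: A hobby paint pot with a white cap and a red band, 30 mm in diameter, 46 mm high, standing loose among the game's pieces; to be left where it is. Origin: centre of its underside.
- pot_black_cap: A hobby paint pot with a black cap and a blue band, 30 mm in diameter, 46 mm high, standing loose behind the game's pieces; to be left where it is. Origin: centre of its underside.
Things that resemble listed ones, but are neither listed nor needed, are in the scene too. What is shaped like the dice_tin but blue is not meant.

How it is judged:
By the outcome, as a careful person would: the job done as asked, in the order asked, and still so for the second after the job is handed in, with the robot touching nothing.
It also fails if it takes over 109 s, if anything falls off the work surface, if the arm or the gripper's body presses on something with over 40 N, if the wrist force passes 120 N, or if a joint passes its speed limit or range.

## Working session

There is one attempt and no reset: what is moved stays moved. The work goes in short steps, Python scripts to look and compute and a tool call to move; the robot and the scene stay as the last step left them, time stands still between calls to the robot, and variables do not carry over. Pictures are saved under pics/ and viewed, at most 14 in all, crops included, and the job is handed in when it is done.

Besides the shell and the picture viewer there is one more tool, called after ">>>" in YAML: its name, and indented under it one key for each argument. carry_out: Moves the arm, as the interface text tells. Scaled input: -1 to 1 covers 15 cm each way for a shift and 360 degrees each way for a turn. Its arguments: {"type":"object","properties":{"rows":{"type":"array"},"newtons":{"type":"number"}},"required":["rows"]}

```bash
mkdir -p pics; ls
cat > h.py <<'E'
import numpy as np, cv2
from scipy.spatial.transform import Rotation as R
from workcell import manip, read_camera
def save(c,name,crop=None,s=1):
    im=c["img"][:,:,::-1]
    if crop: im=im[crop[1]:crop[3],crop[0]:crop[2]]
    cv2.imwrite("pics/"+name,cv2.resize(im,None,fx=s,fy=s,interpolation=cv2.INTER_CUBIC))
def ray(c,uv,z,T=None):
    """pixel -> world point at height z; T = world_from_camera for wrist"""
    K=np.array(c["camera_matrix"]); d=np.linalg.inv(K)@[uv[0],uv[1],1]
    if T is None:
        Rm=cv2.Rodrigues(np.array(c["rvec"]))[0]; o=-Rm.T@np.array(c["tvec"]).ravel(); d=Rm.T@d
    else: o=T[:3,3]; d=T[:3,:3]@d
    return o+d*(z-o[2])/d[2]
def wT(o,c):
    T=np.eye(4); T[:3,:3]=R.from_euler("xyz",o["tcp_rot"],degrees=True).as_matrix(); T[:3,3]=o["eef_pos"]
    return T@np.array(c["tool_from_camera"])
E
python3 - <<'E'
from h import *
import pickle
o=manip.get_obs(); print(o)
d={}
for n in("scene","top","wrist"):
    d[n]=read_camera(n); d[n+"o"]=o
pickle.dump(d,open("d0.pkl","wb"))
for n in("scene","top"): save(d[n],n+"0.png",s=1.56)
c=d["top"]; print(c["camera_matrix"],ray(c,(256,192),0),ray(c,(0,0),0),ray(c,(511,383),0))
E
```

```text
pics
{'clock': 0.0, 'joints': array([ 6.64160110e+01,  6.67324580e+00,  8.26365100e+01, -2.39925153e-04,
        9.07552789e+01, -2.16759775e+00]), 'dq': array([ 0.02864179,  0.09896825,  0.09309285,  0.01666223,  0.00182407,
       -0.10717319]), 'joint_efforts': array([ 2.57721105e-03, -7.21280408e+01, -6.22608161e+01,  7.79319601e-02,
        2.38810602e-02, -4.39418886e-05]), 'eef_pos': array([0.24641351, 0.62818005, 0.20610725]), 'tcp_rot': array([-1.79935003e+02, -2.22004992e-03,  1.58583604e+02]), 'force': array([-0.22255413, -0.10329994,  0.63147699]), 'torque': array([ 0.00585319, -0.02851815, -0.00881796]), 'gripper_force': 0.0, 'finger_gap': 0.0928665037227358}
[[415.20757431   0.         259.70454553]
 [  0.         415.20757431 195.48880246]
 [  0.           0.           1.        ]] [ 0.58473491 -0.07525617  0.        ] [1.13813667 0.68623021 0.        ] [ 0.10512649 -0.73608124  0.        ]
```

View pics/top0.png

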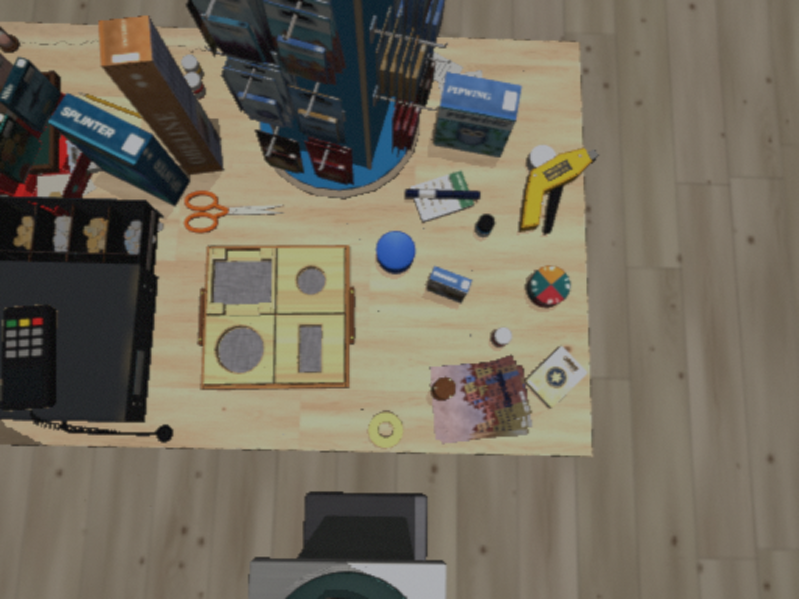

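View pics/scene0.png

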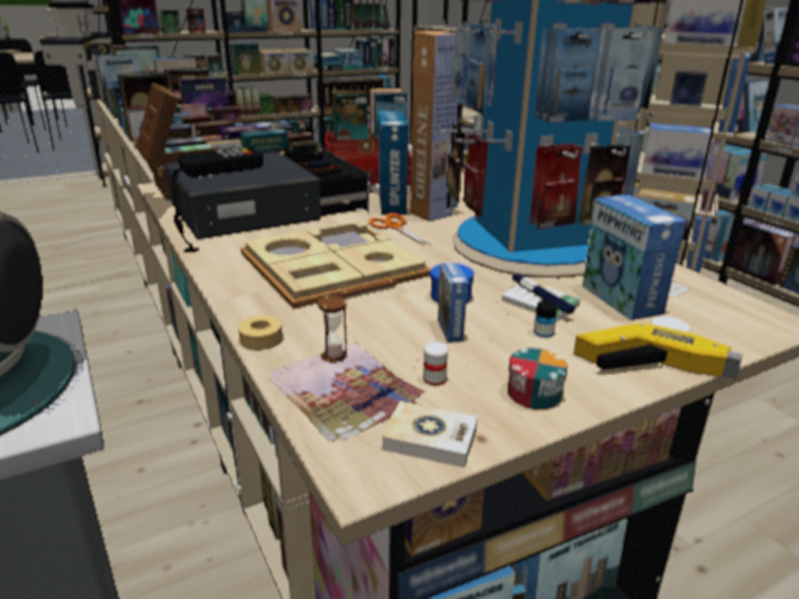

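The top view shows the trays: card (243,282), timer (311,280), tin (240,349) and box (311,348). The pieces are the deck (557,376), printed tin (549,286; the blue one at (395,250) is the decoy), carton (450,283) and timer (443,389). The pots are at (502,336) and (485,225). I'll enlarge both areas to confirm and measure.

Run:
```python
from h import *
import pickle
d=pickle.load(open("d0.pkl","rb"))
save(d["top"],"topA.png",(235,120,390,290),s=5*0.7)
save(d["top"],"topB.png",(120,150,235,255),s=5)
```

```text
(no output)
```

View pics/topA.png

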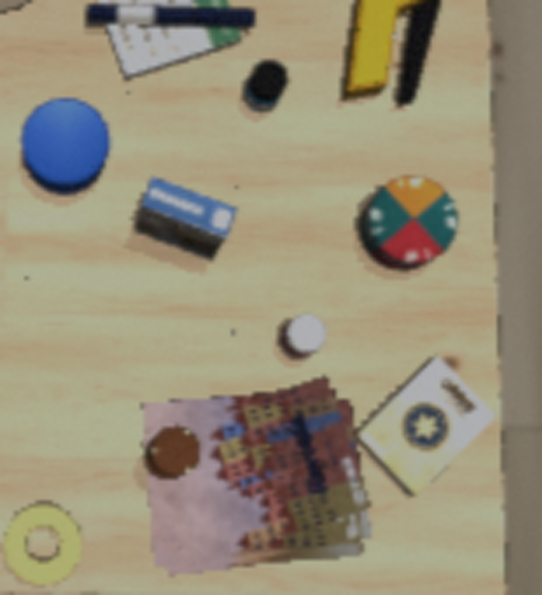

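View pics/topB.png

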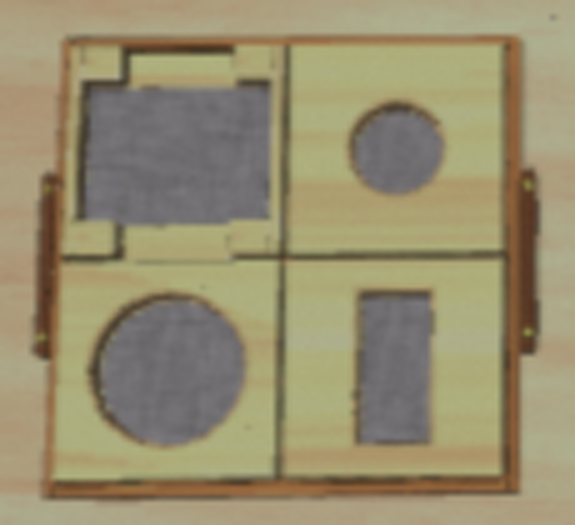

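Run:
```python
from h import *
import pickle
d=pickle.load(open("d0.pkl","rb")); c=d["top"]
A=lambda u,v,z:ray(c,(235+u/3.5,120+v/3.5),z)[:2]
B=lambda u,v,z:ray(c,(120+u/5,150+v/5),z)[:2]
np.set_printoptions(precision=4,suppress=True)
def rep(n,P):
    P=np.array(P); print(n,"c",P.mean(0),"edges",[(round(float(np.linalg.norm(P[i]-P[i-1])),4),round(float(np.degrees(np.arctan2(*(P[i]-P[i-1])[::-1]))),1)) for i in range(len(P))])
rep("deck",[A(*p,.019) for p in [(437,357),(495,410),(412,494),(358,436)]])
rep("tuck",[A(*p,.092) for p in [(152,178),(238,206),(226,236),(143,207)]])
print("tin",A(413,217,.046),"blue",A(65,143,.046),"timer",A(172,452,.085),"red",A(303,334,.046),"blk",A(268,80,.046))
print("tin diam",np.linalg.norm(A(366,217,.046)-A(460,217,.046)),"timer diam",np.linalg.norm(A(146,452,.085)-A(199,452,.085)))
rep("cardwell floor",[B(*p,.008) for p in [(85,85),(268,85),(268,223),(80,220)]])
rep("boxwell floor",[B(*p,.008) for p in [(358,292),(432,292),(432,442),(358,442)]])
print("tinwell",B(172,370,.017),"timerwell",B(397,149,.017), "diam",np.linalg.norm(B(95,370,.026)-B(246,370,.026)))
print("tray corners"); rep("caddy",[B(*p,.026) for p in [(68,42),(506,42),(504,478),(55,478)]])
```

```text
deck c [ 0.4558 -0.3432] edges [(0.0865, -45.0), (0.0584, -132.3), (0.0909, 134.9), (0.0581, 43.4)]
tuck c [ 0.6022 -0.157 ] edges [(0.0225, -16.1), (0.0651, -107.1), (0.0239, 158.9), (0.0631, 71.7)]
tin [ 0.6091 -0.3301] blue [ 0.6597 -0.0664] timer [ 0.427  -0.1464] red [ 0.5182 -0.2462] blk [ 0.7137 -0.2207]
tin diam 0.07135698569768255 timer diam 0.037296457550836444
cardwell floor c [0.6078 0.1981] edges [(0.0746, 2.1), (0.0988, -88.5), (0.0764, -176.7), (0.1004, 90.5)]
boxwell floor c [0.4947 0.0745] edges [(0.0801, 2.8), (0.0395, -88.6), (0.0802, -177.5), (0.039, 91.3)]
tinwell [0.4891 0.1901] timerwell [0.611  0.0778] diam 0.07824120699383656
tray corners
caddy c [0.5499 0.1334] edges [(0.2325, 2.6), (0.2343, -88.4), (0.2338, -178.1), (0.2311, 91.2)]
```

```bash
cat >> h.py <<'E'
def rot(yaw): return R.from_euler("xyz",[180,0,yaw],degrees=True)
def plan(targets, start=None):
    """targets: (x,y,z,yaw). Prints per call: shift, turn (normalised) and rows needed."""
    if start is None:
        o=manip.get_obs(); p=np.array(o["eef_pos"]); r=R.from_euler("xyz",o["tcp_rot"],degrees=True)
        print("at",np.round(p,4),np.round(o["tcp_rot"],2),"t",round(o["clock"],2))
    else: p=np.array(start[:3]); r=rot(start[3])
    for t in targets:
        g=np.array(t[:3]); rg=rot(t[3])
        dR=(r.inv()*rg).as_rotvec(degrees=True)
        D=r.inv().apply(g-p)/.15
        sh=np.round(D,3); tu=np.round(dR/360,4)
        n=int(np.ceil(max(np.linalg.norm(g-p)/.05,np.linalg.norm(dR)/8.59)))
        print(t,"->",sh.tolist(),tu.tolist(),"rows>=",n,"REFUSED" if abs(sh).max()>1 else "")
        p,r=g,rg
E
python3 - <<'E'
from h import *
import pickle
d=pickle.load(open("d0.pkl","rb")); c=d["wrist"]; print(np.round(c["tool_from_camera"],3)); print(c["camera_matrix"])
plan([(.38,.52,.22,158.6),(.43,.36,.22,158.6),(.45,.20,.22,158.6),(.46,.05,.22,158.6),(.45,-.10,.22,148),(.44,-.24,.22,135.5),(.44,-.31,.2,135.5)])
E
```

```text
[[-0.001 -0.968 -0.251  0.069]
 [ 1.    -0.001 -0.     0.   ]
 [ 0.    -0.251  0.968 -0.177]
 [ 0.     0.     0.     1.   ]]
[[271.33375681   0.         259.44428121]
 [  0.         271.33375681 187.72898361]
 [  0.           0.           1.        ]]
at [0.2464 0.6282 0.2063] [-179.95   -0.    158.58] t 0.15
(0.38, 0.52, 0.22, 158.6) -> [-1.093, -0.347, -0.091] [-0.0001, -0.0, -0.0] rows>= 4 REFUSED
(0.43, 0.36, 0.22, 158.6) -> [-0.7, -0.872, -0.0] [0.0, 0.0, 0.0] rows>= 4 
(0.45, 0.2, 0.22, 158.6) -> [-0.513, -0.944, -0.0] [0.0, 0.0, 0.0] rows>= 4 
(0.46, 0.05, 0.22, 158.6) -> [-0.427, -0.907, -0.0] [0.0, 0.0, 0.0] rows>= 4 
(0.45, -0.1, 0.22, 148) -> [-0.303, -0.955, -0.0] [-0.0, -0.0, 0.0294] rows>= 4 
(0.44, -0.24, 0.22, 135.5) -> [-0.438, -0.827, -0.0] [0.0, -0.0, 0.0347] rows>= 3 
(0.44, -0.31, 0.2, 135.5) -> [-0.327, -0.333, 0.133] [0.0, 0.0, 0.0] rows>= 2
```

>>> carry_out:
  rows:
    - [[-0.95,-0.35,-0.1],[0,0,0],1]
    - [[-0.95,-0.35,-0.1],[0,0,0],1]
    - [[-0.95,-0.35,-0.1],[0,0,0],1]
    - [[-0.95,-0.35,-0.1],[0,0,0],1]

```text
clock: 0.55
eef_pos: [0.3634, 0.5245, 0.2226]
tcp_rot: [180.0, 0.1, 158.4]
force: [-0.8, 0.2, -0.2]
finger_gap: 0.0929
gripper_force: 0.0
```

>>> carry_out:
  rows:
    - [[-0.7,-0.88,0],[0,0,0],1]
    - [[-0.7,-0.88,0],[0,0,0],1]
    - [[-0.7,-0.88,0],[0,0,0],1]
    - [[-0.7,-0.88,0],[0,0,0],1]

```text
clock: 0.95
eef_pos: [0.41, 0.3635, 0.2219]
tcp_rot: [-180.0, 0.0, 158.5]
force: [-0.3, 1.3, 0.6]
finger_gap: 0.0927
gripper_force: 0.0
```

>>> carry_out:
  rows:
    - [[-0.52,-0.95,0],[0,0,0],1]
    - [[-0.52,-0.95,0],[0,0,0],1]
    - [[-0.52,-0.95,0],[0,0,0],1]
    - [[-0.52,-0.95,0],[0,0,0],1]

```text
clock: 1.35
eef_pos: [0.4302, 0.2021, 0.222]
tcp_rot: [-180.0, 0.0, 158.4]
force: [0.1, 0.4, 0.5]
finger_gap: 0.0927
gripper_force: 0.0
```

>>> carry_out:
  rows:
    - [[-0.4,-0.4,0],[0,0,0],1]
    - [[-0.4,-0.4,0],[0,0,0],1]
    - [[-0.4,-0.4,0],[0,0,0],1]
    - [[-0.4,-0.4,0],[0,0,0],1]

```text
clock: 1.75
eef_pos: [0.4641, 0.1275, 0.2216]
tcp_rot: [180.0, -0.0, 158.5]
force: [0.4, 0.3, 0.7]
finger_gap: 0.0931
gripper_force: 0.0
```

Run:
```python
from h import *
import pickle
o=manip.get_obs(); c=read_camera("wrist"); pickle.dump((o,c),open("w1.pkl","wb")); save(c,"w1.png",s=1.56)
print(wT(o,c)[:3,3])
plan([(.456,-.02,.22,158.6),(.45,-.15,.21,147),(.446,-.28,.18,135.5)])
```

```text
[0.40030387 0.15262783 0.39904102]
at [0.4639 0.1281 0.2217] [ 1.7999e+02 -3.0000e-02  1.5858e+02] t 1.8
(0.456, -0.02, 0.22, 158.6) -> [-0.311, -0.938, 0.011] [0.0, -0.0001, -0.0001] rows>= 3 
(0.45, -0.15, 0.21, 147) -> [-0.279, -0.822, 0.067] [0.0, -0.0, 0.0322] rows>= 3 
(0.446, -0.28, 0.18, 135.5) -> [-0.45, -0.741, 0.2] [0.0, -0.0, 0.0319] rows>= 3
```

View pics/w1.png

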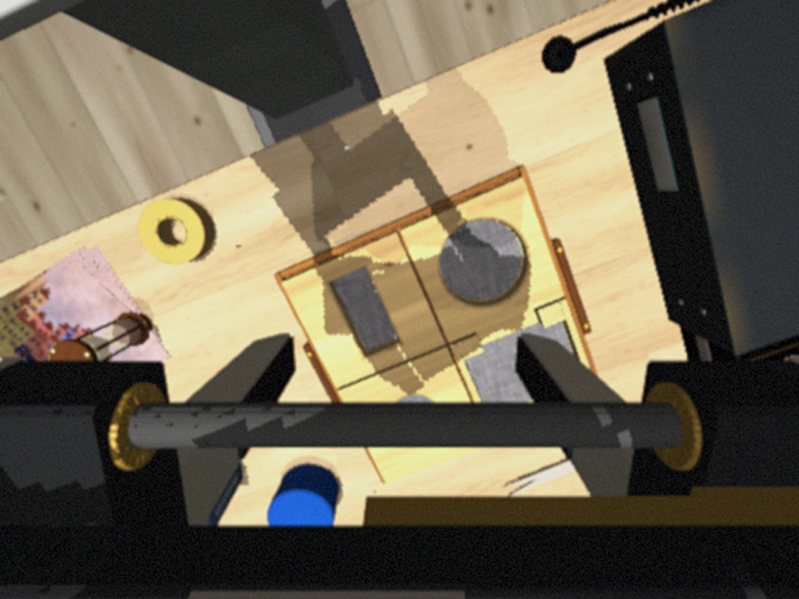

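The wrist view shows the box well with corners (333,280), (364,266), (397,343) and (367,356), the tin well centred at (483,260), and a tray seam from (400,235) to (472,402). I'll check these against the top-camera estimates.

Run:
```python
from h import *
import pickle
o,c=pickle.load(open("w1.pkl","rb")); T=wT(o,c)
W=lambda u,v,z:ray(c,(u/1.5625,v/1.5625),z,T)[:2]
np.set_printoptions(precision=4,suppress=True)
P=np.array([W(*p,.026) for p in [(333,280),(364,266),(397,343),(367,356)]]); print("box",P.mean(0)); 
P=np.array([W(*p,.008) for p in [(333,280),(364,266),(397,343),(367,356)]]); print("box floor",P.mean(0),np.linalg.norm(P-np.roll(P,1,0),axis=1))
print("tin rim",(W(440,262,.026)+W(526,262,.026)+W(483,218,.026)+W(483,303,.026))/4)
a,b=W(400,235,.026),W(472,402,.026); print("seam",a,b,np.degrees(np.arctan2(*(b-a)[::-1])))
P1,P2=W(278,275,.018),W(522,168,.018);print("near corners",P1,P2,np.degrees(np.arctan2(*(P2-P1)[::-1])))
```

```text
box [0.4932 0.0766]
box floor [0.4976 0.073 ] [0.0829 0.0325 0.0827 0.0328]
tin rim [0.4883 0.1923]
seam [0.439  0.1323] [0.6154 0.1375] 1.6849059508091182
near corners [0.4328 0.0141] [0.425 0.251] 91.88954411697345
```

>>> carry_out:
  rows:
    - [[-0.31,-0.94,0],[0,0,0],1]
    - [[-0.31,-0.94,0],[0,0,0],1]
    - [[-0.31,-0.94,0],[0,0,0],1]
    - [[-0.31,-0.94,0],[0,0,0],1]

```text
clock: 2.2
eef_pos: [0.4555, -0.0239, 0.2219]
tcp_rot: [-180.0, 0.0, 158.4]
force: [-0.2, -0.7, -0.4]
finger_gap: 0.0929
gripper_force: 0.0
```

>>> carry_out:
  rows:
    - [[-0.28,-0.82,0.07],[0,0,0.032],1]
    - [[-0.28,-0.82,0.07],[0,0,0.032],1]
    - [[-0.28,-0.82,0.07],[0,0,0.032],1]
    - [[-0.28,-0.82,0.07],[0,0,0.032],1]

```text
clock: 2.6
eef_pos: [0.4501, -0.1518, 0.2107]
tcp_rot: [-180.0, -0.1, 147.0]
force: [0.8, 0.1, -0.0]
finger_gap: 0.0929
gripper_force: 0.0
```

>>> carry_out:
  rows:
    - [[-0.45,-0.74,0.2],[0,0,0.032],1]
    - [[-0.45,-0.74,0.2],[0,0,0.032],1]
    - [[-0.45,-0.74,0.2],[0,0,0.032],1]
    - [[-0.45,-0.74,0.2],[0,0,0.032],1]

```text
clock: 3.0
eef_pos: [0.4467, -0.2813, 0.1797]
tcp_rot: [-180.0, -0.1, 135.5]
force: [0.3, 0.4, 0.5]
finger_gap: 0.0927
gripper_force: 0.0
```

Run:
```python
from h import *
import pickle
o=manip.get_obs(); c=read_camera("wrist"); pickle.dump((o,c),open("w2.pkl","wb")); save(c,"w2.png",s=1.56)
```

```text
(no output)
```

View pics/w2.png

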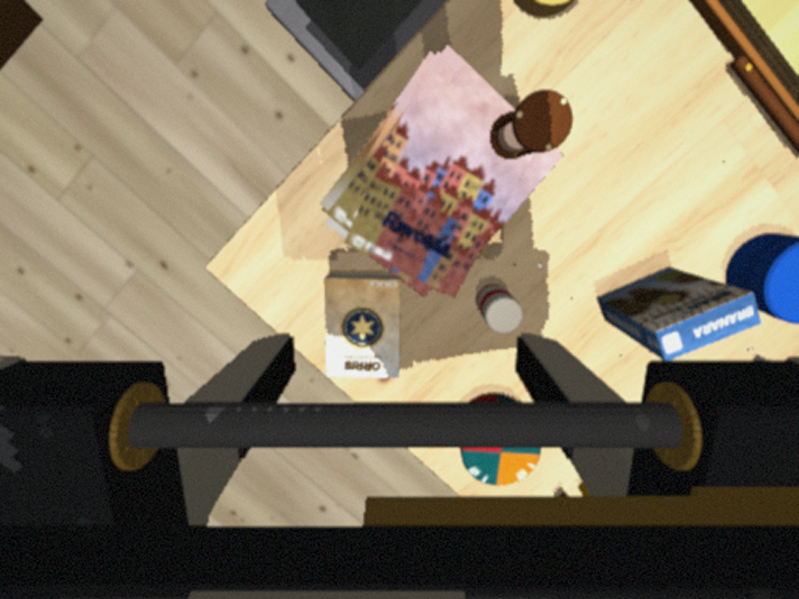

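The deck's top face has corners (327,277), (400,278), (397,378) and (326,377). It is the only flat pack of this size, and it lies beside the loose print.

Run:
```python
from h import *
import pickle
o,c=pickle.load(open("w2.pkl","rb")); T=wT(o,c)
W=lambda u,v,z:ray(c,(u/1.5625,v/1.5625),z,T)[:2]
np.set_printoptions(precision=4,suppress=True)
P=np.array([W(*p,.019) for p in [(327,277),(400,278),(397,378),(326,377)]]); e=np.roll(P,-1,0)-P
print("deck",P.mean(0),np.linalg.norm(e,axis=1),np.degrees(np.arctan2(e[:,1],e[:,0])))
print("timer",W(543,121,.085),"red",W(501,310,.046))
m=P.mean(0)
plan([(*m,.10,135.5),(*m,.017,135.5)])
```

```text
deck [ 0.4566 -0.3417] [0.0595 0.0889 0.0616 0.0888] [  44.6428  -46.4181 -135.4285  132.2527]
timer [ 0.4297 -0.1485] red [ 0.5157 -0.2464]
at [ 0.4469 -0.2799  0.1805] [179.99  -0.1  135.53] t 3.05
(np.float64(0.45664423756173783), np.float64(-0.341741637230526), 0.1, 135.5) -> [-0.336, -0.249, 0.536] [0.0, -0.0003, 0.0001] rows>= 3 
(np.float64(0.45664423756173783), np.float64(-0.341741637230526), 0.017, 135.5) -> [0.0, -0.0, 0.553] [0.0, 0.0, 0.0] rows>= 2
```

>>> carry_out:
  rows:
    - [[-0.34,-0.25,0.2],[0,0,0.003],1]
    - [[-0.34,-0.25,0.4],[0,0,0.003],1]
    - [[-0.34,-0.25,0.7],[0,0,0.003],1]
    - [[-0.34,-0.25,0.9],[0,0,0.003],1]
    - [[-0.34,-0.25,0.9],[0,0,0.003],1]

```text
clock: 3.55
eef_pos: [0.456, -0.3397, 0.0426]
tcp_rot: [-180.0, -0.4, 134.6]
force: [0.1, -0.3, -0.9]
finger_gap: 0.0928
gripper_force: 0.0
```

>>> carry_out:
  rows:
    - [[0,0,0.1],[0,0,0],1]
    - [[0,0,0.18],[0,0,0],1]
    - [[0,0,0.18],[0,0,0],1]

```text
clock: 3.85
eef_pos: [0.4566, -0.3424, 0.0187]
tcp_rot: [-180.0, -0.0, 134.5]
force: [-0.0, -0.1, 0.9]
finger_gap: 0.0931
gripper_force: 0.0
```

>>> carry_out:
  rows:
    - [[0,0,0.01],[0,0,0],0.6]
    - [[0,0,0.01],[0,0,0],0.6]
    - [[0,0,0.01],[0,0,0],0.6]
    - [[0,0,0.01],[0,0,0],0.6]
    - [[0,0,0.01],[0,0,0],0.6]
    - [[0,0,0.01],[0,0,0],0.6]
  newtons: 20

```text
clock: 4.45
eef_pos: [0.4565, -0.3431, 0.018]
tcp_rot: [180.0, 0.0, 134.5]
force: [-0.6, 0.7, -0.3]
finger_gap: 0.0566
gripper_force: 0.0
```

The fingers passed 63 mm with no contact force, so I'll close a little further and then look.

>>> carry_out:
  rows:
    - [[0,0,0],[0,0,0],0.5]
    - [[0,0,0],[0,0,0],0.5]
    - [[0,0,0],[0,0,0],0.5]

```text
clock: 4.75
eef_pos: [0.4565, -0.3431, 0.0179]
tcp_rot: [-180.0, -0.0, 134.5]
force: [0.4, 0.5, -0.2]
finger_gap: 0.0464
gripper_force: 0.0
```

Run:
```python
from h import *
import pickle
o=manip.get_obs(); print(o["finger_gap"],o["gripper_force"],o["force"]); c=read_camera("wrist"); pickle.dump((o,c),open("w3.pkl","wb"))
s=read_camera("scene");a=cv2.resize(c["img"][60:,100:420],(600,608));b=cv2.resize(s["img"][180:320,160:380],(800,509))
cv2.imwrite("pics/w3.png",cv2.resize(np.hstack([cv2.resize(a,(400,400)),cv2.resize(b,(400,400))]),None,fx=1,fy=1)[:,:,::-1])
```

```text
0.04635073062065324 0.0 [ 0.4052078   0.47800282 -0.21602077]
```

View pics/w3.png

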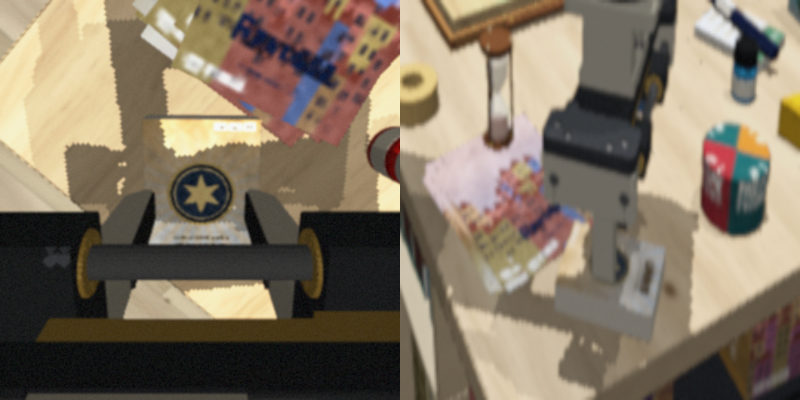

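Run:
```python
from h import *
import pickle
o,c=pickle.load(open("w3.pkl","rb")); T=wT(o,c)
np.set_printoptions(precision=4,suppress=True)
K=np.array(c["camera_matrix"]); Ti=np.linalg.inv(np.array(c["tool_from_camera"]))
for x in(-.0075,.0075):
  for y in(-.0232,.0232):
    p=Ti@[x,y,.014,1]; q=K@p[:3]; q=q[:2]/q[2]; print("tip",x,y,q,"in pic",((q-[100,60])/[.8,.81]))
X=lambda u,v,z: ray(c,(100+u*.8,60+v*.81),z,T)[:2]
for z in (0,.01,.019):
  a,b=X(147,118,z),X(262,118,z); print(z,a,b,np.linalg.norm(a-b))
a=np.array([.4566,-.3417]);w=np.array([.7,.7]);l=np.array([-.7,.7])
for z in(.0,.019):
 for s in(1,-1):
  g=np.r_[a+.0315*s*np.array([.713,.701])+.044*np.array([-.701,.713]),z,1]; p=np.linalg.inv(T)@g; q=K@p[:3]; print("deckcorner pred",z,s,(q[:2]/q[2]-[100,60])/[.8,.81])
save(c,"w3b.png",(190,130,350,300),s=3.5)
```

```text
tip -0.0075 -0.0232 [228.4994 222.0361] in pic [160.6242 200.0446]
tip -0.0075 0.0232 [290.0996 221.9793] in pic [237.6245 199.9744]
tip 0.0075 -0.0232 [227.9011 203.0398] in pic [159.8764 176.5923]
tip 0.0075 0.0232 [290.6559 202.9818] in pic [238.3198 176.5207]
0 [ 0.4055 -0.334 ] [ 0.4529 -0.2876] 0.06634735801750764
0.01 [ 0.4057 -0.332 ] [ 0.4506 -0.2879] 0.0629491220185546
0.019 [ 0.4058 -0.3301] [ 0.4486 -0.2882] 0.059890709619496885
deckcorner pred 0.0 1 [255.5801 113.1594]
deckcorner pred 0.0 -1 [146.0057 113.3528]
deckcorner pred 0.019 1 [261.449  117.5552]
deckcorner pred 0.019 -1 [140.4613 117.7683]
```

View pics/w3b.png

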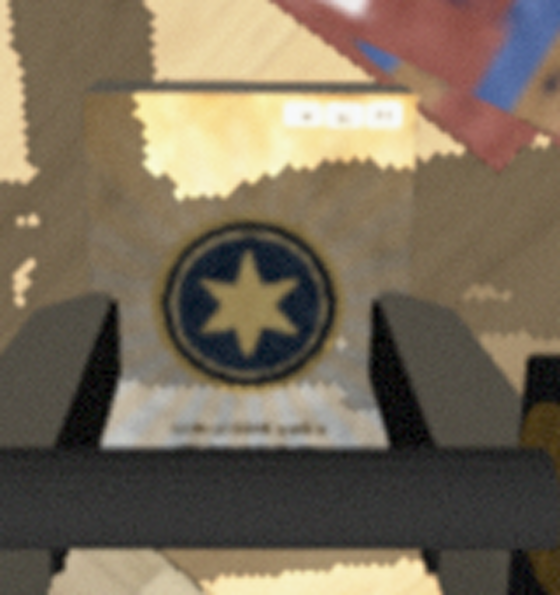

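The tip pixels (about (223,216) and (297,216) in the raw image) put the fingertips roughly 29 mm higher than stated. That would explain why the fingers passed over the deck. I'll open and descend in small steps, watching the force.

>>> carry_out:
  rows:
    - [[0,0,0],[0,0,0],1]
    - [[0,0,0],[0,0,0],1]
    - [[0,0,0],[0,0,0],1]
    - [[0,0,0],[0,0,0],1]
    - [[0,0,0.02],[0,0,0],1]
    - [[0,0,0.05],[0,0,0],1]
    - [[0,0,0.05],[0,0,0],1]

```text
clock: 5.55
eef_pos: [0.4561, -0.3428, 0.0094]
tcp_rot: [-180.0, -0.1, 134.5]
force: [0.5, 0.6, 0.0]
finger_gap: 0.0925
gripper_force: 0.0
```

>>> carry_out:
  rows:
    - [[0,0,0.02],[0,0,0],1]
    - [[0,0,0.04],[0,0,0],1]
    - [[0,0,0.04],[0,0,0],1]

```text
clock: 5.85
eef_pos: [0.4563, -0.3429, 0.0038]
tcp_rot: [-180.0, -0.0, 134.5]
force: [0.9, -0.1, 0.5]
finger_gap: 0.0933
gripper_force: 0.0
```

There is no contact with the nominal tips already 10 mm below the counter, so the fingers really are shorter than stated. I'll continue down.

>>> carry_out:
  rows:
    - [[0,0,0.02],[0,0,0],1]
    - [[0,0,0.04],[0,0,0],1]
    - [[0,0,0.05],[0,0,0],1]
    - [[0,0,0.05],[0,0,0],1]

```text
clock: 6.25
eef_pos: [0.4563, -0.343, -0.0035]
tcp_rot: [-180.0, -0.0, 134.5]
force: [-0.1, 0.1, 0.3]
finger_gap: 0.0932
gripper_force: 0.0
```

>>> carry_out:
  rows:
    - [[0,0,0.01],[0,0,0],1]
    - [[0,0,0.02],[0,0,0],1]
    - [[0,0,0.02],[0,0,0],1]

```text
clock: 6.55
eef_pos: [0.4564, -0.343, -0.0064]
tcp_rot: [-180.0, -0.0, 134.5]
force: [0.2, 0.8, 0.6]
finger_gap: 0.0929
gripper_force: 0.0
```

>>> carry_out:
  rows:
    - [[0,0,0.01],[0,0,0],1]
    - [[0,0,0.02],[0,0,0],1]
    - [[0,0,0.02],[0,0,0],1]

```text
clock: 6.85
eef_pos: [0.4564, -0.343, -0.0094]
tcp_rot: [-180.0, -0.0, 134.5]
force: [-0.0, -0.1, 1.1]
finger_gap: 0.0929
gripper_force: 0.0
```

>>> carry_out:
  rows:
    - [[0,0,0],[0,0,0],0.55]
    - [[0,0,0],[0,0,0],0.55]
    - [[0,0,0],[0,0,0],0.55]
    - [[0,0,0],[0,0,0],0.55]
    - [[0,0,0],[0,0,0],0.55]
    - [[0,0,0],[0,0,0],0.55]
  newtons: 20

```text
clock: 7.45
eef_pos: [0.4565, -0.3431, -0.0091]
tcp_rot: [180.0, 0.0, 134.5]
force: [0.2, -0.1, 0.5]
finger_gap: 0.0627
gripper_force: 20.0
```

Gripped: the gap is 62.7 mm at 20 N. The fingertips therefore stand about 15 mm behind the reported TCP, and I'll plan with that.

Run:
```python
from h import *
plan([(.4565,-.343,.12,134.5),(.51,-.225,.12,121),(.55,-.085,.12,108),(.585,.06,.12,95),(.6065,.1943,.09,91.8)])
```

```text
at [ 0.4565 -0.3431 -0.0091] [1.8000e+02 1.0000e-02 1.3447e+02] t 7.45
(0.4565, -0.343, 0.12, 134.5) -> [0.0, 0.0, -0.861] [0.0, 0.0, -0.0001] rows>= 3 
(0.51, -0.225, 0.12, 121) -> [0.311, 0.806, 0.0] [-0.0, -0.0, 0.0375] rows>= 3 
(0.55, -0.085, 0.12, 108) -> [0.663, 0.709, 0.0] [0.0, -0.0, 0.0361] rows>= 3 
(0.585, 0.06, 0.12, 95) -> [0.847, 0.521, 0.0] [-0.0, -0.0, 0.0361] rows>= 3 
(0.6065, 0.1943, 0.09, 91.8) -> [0.879, 0.221, 0.2] [-0.0, -0.0, 0.0089] rows>= 3
```

>>> carry_out:
  rows:
    - [[0,0,-0.1],[0,0,0],0.55]
    - [[0,0,-0.3],[0,0,0],0.55]
    - [[0,0,-0.6],[0,0,0],0.55]
    - [[0,0,-0.86],[0,0,0],0.55]
    - [[0,0,-0.86],[0,0,0],0.55]

```text
clock: 7.95
eef_pos: [0.4582, -0.3445, 0.127]
tcp_rot: [180.0, 0.5, 134.5]
force: [-0.5, 0.2, -1.1]
finger_gap: 0.0625
gripper_force: 20.0
```

>>> carry_out:
  rows:
    - [[0.08,0.2,0],[0,0,0.01],0.55]
    - [[0.16,0.4,0],[0,0,0.02],0.55]
    - [[0.24,0.6,0],[0,0,0.028],0.55]
    - [[0.31,0.81,0],[0,0,0.0375],0.55]
    - [[0.31,0.81,0],[0,0,0.0375],0.55]

```text
clock: 8.45
eef_pos: [0.5116, -0.222, 0.1199]
tcp_rot: [180.0, -0.0, 121.0]
force: [-0.6, 0.1, -1.7]
finger_gap: 0.0631
gripper_force: 20.0
```

>>> carry_out:
  rows:
    - [[0.16,0.18,0],[0,0,0.01],0.55]
    - [[0.33,0.35,0],[0,0,0.02],0.55]
    - [[0.5,0.53,0],[0,0,0.028],0.55]
    - [[0.66,0.71,0],[0,0,0.036],0.55]
    - [[0.66,0.71,0],[0,0,0.036],0.55]

```text
clock: 8.95
eef_pos: [0.5515, -0.0824, 0.1199]
tcp_rot: [180.0, -0.0, 108.1]
force: [0.4, -0.4, -1.6]
finger_gap: 0.0629
gripper_force: 20.0
```

>>> carry_out:
  rows:
    - [[0.21,0.13,0],[0,0,0.01],0.55]
    - [[0.42,0.26,0],[0,0,0.02],0.55]
    - [[0.63,0.39,0],[0,0,0.028],0.55]
    - [[0.85,0.52,0],[0,0,0.036],0.55]
    - [[0.85,0.52,0],[0,0,0.036],0.55]

```text
clock: 9.45
eef_pos: [0.5861, 0.0627, 0.1197]
tcp_rot: [-180.0, -0.0, 95.1]
force: [-0.3, -0.7, -1.5]
finger_gap: 0.063
gripper_force: 20.0
```

>>> carry_out:
  rows:
    - [[0.22,0.06,0],[0,0,0.003],0.55]
    - [[0.44,0.11,0],[0,0,0.006],0.55]
    - [[0.66,0.17,0.1],[0,0,0.009],0.55]
    - [[0.88,0.22,0.2],[0,0,0.009],0.55]
    - [[0.88,0.22,0.2],[0,0,0.009],0.55]
    - [[0.88,0.22,0.2],[0,0,0.009],0.55]

```text
clock: 10.05
eef_pos: [0.607, 0.1938, 0.0894]
tcp_rot: [-179.9, 0.0, 91.9]
force: [0.9, -0.7, -0.9]
finger_gap: 0.0631
gripper_force: 20.0
```

Run:
```python
from h import *
import pickle
o=manip.get_obs(); c=read_camera("wrist"); pickle.dump((o,c),open("w4.pkl","wb")); save(c,"w4.png",(110,60,400,300),s=2.5)
print(o["finger_gap"],o["gripper_force"],o["force"])
plan([(.6065,.1943,.0,91.8)])
```

```text
0.06308408478143694 19.998393952846527 [ 0.90050691 -0.72000339 -0.92825094]
at [0.6072 0.1934 0.09  ] [-1.7999e+02  3.0000e-02  9.1820e+01] t 10.1
(0.6065, 0.1943, 0.0, 91.8) -> [0.006, -0.004, 0.6] [-0.0, 0.0001, 0.0001] rows>= 2
```

View pics/w4.png

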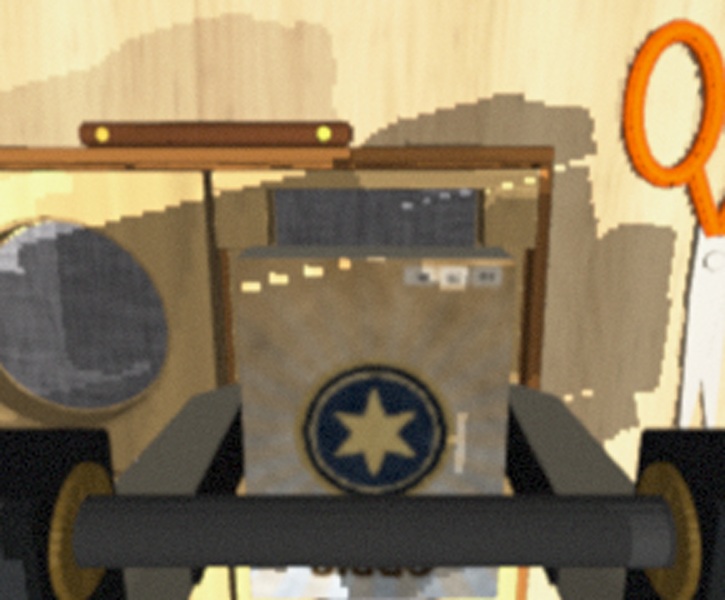

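The deck is held level. The well's near edge at (272..482,189) is centred on the deck at u≈376. I'll check the y alignment and then lower.

Run:
```python
from h import *
import pickle
o,c=pickle.load(open("w4.pkl","rb")); T=wT(o,c)
W=lambda u,v,z:ray(c,(110+u/2.5,60+v/2.5),z,T)[:2]
print("well near edge",W(272,190,.026),W(482,188,.026),"deck near top edge",W(238,258,.118),W(512,260,.118),"bottom",W(245,248,.099),W(506,248,.099))
```

```text
well near edge [0.57009277 0.24594276] [0.64337332 0.24897214] deck near top edge [0.57589974 0.23733566] [0.63655376 0.23882958] bottom [0.57394373 0.23664529] [0.63881786 0.23872117]
```

>>> carry_out:
  rows:
    - [[0.015,0,0.2],[0,0,0],0.55]
    - [[0.015,0,0.4],[0,0,0],0.55]
    - [[0.015,0,0.5],[0,0,0],0.55]
    - [[0.015,0,0.56],[0,0,0],0.55]
    - [[0.015,0,0.56],[0,0,0],0.55]

```text
clock: 10.6
eef_pos: [0.6069, 0.1962, 0.0056]
tcp_rot: [-180.0, 0.0, 91.8]
force: [0.1, -0.3, -0.8]
finger_gap: 0.0626
gripper_force: 20.0
```

>>> carry_out:
  rows:
    - [[0,0,0.02],[0,0,0],0.55]
    - [[0,0,0.03],[0,0,0],0.55]
    - [[0,0,0.035],[0,0,0],0.55]
    - [[0,0,0.035],[0,0,0],0.55]

```text
clock: 11.0
eef_pos: [0.6071, 0.197, 0.001]
tcp_rot: [180.0, -0.0, 91.8]
force: [-0.6, 0.1, -0.6]
finger_gap: 0.0631
gripper_force: 20.0
```

>>> carry_out:
  rows:
    - [[0,0,0.007],[0,0,0],0.55]
    - [[0,0,0.014],[0,0,0],0.55]
    - [[0,0,0.014],[0,0,0],0.55]

```text
clock: 11.3
eef_pos: [0.6071, 0.197, -0.0011]
tcp_rot: [180.0, -0.0, 91.8]
force: [-1.2, 0.3, 3.9]
finger_gap: 0.0631
gripper_force: 20.0
```

>>> carry_out:
  rows:
    - [[0,0,0.005],[0,0,0],0.55]
    - [[0,0,0.008],[0,0,0],0.55]
    - [[0,0,0.008],[0,0,0],0.55]

```text
clock: 11.6
eef_pos: [0.6071, 0.197, -0.0011]
tcp_rot: [180.0, -0.0, 91.8]
force: [-8.6, -2.0, 17.2]
finger_gap: 0.063
gripper_force: 20.0
```

The deck is on the floor (the force rises and z has stopped). I'll release a little and lift, then check the carton's pose from the earlier wrist frame.

>>> carry_out:
  rows:
    - [[0,0,-0.008],[0,0,0],0.78]
    - [[0,0,-0.008],[0,0,0],0.78]
    - [[0,0,-0.008],[0,0,0],0.78]
    - [[0,0,-0.02],[0,0,0],0.78]
    - [[0,0,-0.15],[0,0,0],0.78]
    - [[0,0,-0.4],[0,0,0],0.78]
    - [[0,0,-0.7],[0,0,0],1]
    - [[0,0,-0.8],[0,0,0],1]

```text
clock: 12.4
eef_pos: [0.6084, 0.1973, 0.1223]
tcp_rot: [179.7, -0.1, 91.8]
force: [0.9, -0.1, -0.4]
finger_gap: 0.0842
gripper_force: 0.0
```

Run:
```python
from h import *
import pickle
o,c=pickle.load(open("w2.pkl","rb")); T=wT(o,c)
W=lambda u,v,z:ray(c,(u/1.5625,v/1.5625),z,T)[:2]
P=np.array([W(*p,.092) for p in [(664,360),(650,333),(752,290),(760,318)]]);e=np.roll(P,-1,0)-P
print("tuck",P.mean(0),np.linalg.norm(e,axis=1),np.degrees(np.arctan2(e[:,1],e[:,0])))
o=manip.get_obs(); c=read_camera("wrist"); pickle.dump((o,c),open("w5.pkl","wb"))
plan([(.6,.07,.14,85),(.595,-.05,.14,78),(.58,-.14,.14,72)])
```

```text
tuck [ 0.60106827 -0.15543113] [0.0227512  0.06815492 0.02098088 0.06551683] [ 167.79712551   70.92276604  -18.89875087 -107.67186341]
at [0.6086 0.1974 0.123 ] [ 1.7964e+02 -9.0000e-02  9.1810e+01] t 12.45
(0.6, 0.07, 0.14, 85) -> [-0.847, -0.084, -0.115] [0.001, -0.0003, 0.0189] rows>= 3 
(0.595, -0.05, 0.14, 78) -> [-0.8, 0.037, 0.0] [-0.0, -0.0, 0.0194] rows>= 3 
(0.58, -0.14, 0.14, 72) -> [-0.608, 0.027, 0.0] [0.0, -0.0, 0.0167] rows>= 2
```

>>> carry_out:
  rows:
    - [[-0.28,-0.03,-0.115],[0,0,0.006],1]
    - [[-0.56,-0.06,-0.115],[0,0,0.012],1]
    - [[-0.85,-0.084,-0.115],[0.001,0,0.019],1]
    - [[-0.85,-0.084,-0.115],[0.001,0,0.019],1]

```text
clock: 12.85
eef_pos: [0.598, 0.0651, 0.1337]
tcp_rot: [-179.6, 0.1, 84.7]
force: [0.1, 0.4, -1.1]
finger_gap: 0.0931
gripper_force: 0.0
```

>>> carry_out:
  rows:
    - [[-0.27,0.01,0],[0,0,0.006],1]
    - [[-0.54,0.02,0],[0,0,0.012],1]
    - [[-0.8,0.037,0],[0,0,0.0195],1]
    - [[-0.8,0.037,0],[0,0,0.0195],1]

```text
clock: 13.25
eef_pos: [0.593, -0.0541, 0.1335]
tcp_rot: [-179.6, 0.1, 77.7]
force: [-0.0, 1.0, -0.2]
finger_gap: 0.0931
gripper_force: 0.0
```

Run:
```python
from h import *
import pickle
o=manip.get_obs(); c=read_camera("wrist"); pickle.dump((o,c),open("w6.pkl","wb")); save(c,"w6.png",s=1.56)
plan([(.6015,-.156,.13,72),(.6015,-.156,.035,72)])
```

```text
at [ 0.5932 -0.0523  0.1336] [-1.7959e+02  7.0000e-02  7.7810e+01] t 13.3
(0.6015, -0.156, 0.13, 72) -> [-0.664, 0.201, 0.023] [-0.0011, 0.0002, 0.0161] rows>= 3 
(0.6015, -0.156, 0.035, 72) -> [0.0, -0.0, 0.633] [0.0, 0.0, 0.0] rows>= 2
```

View pics/w6.png

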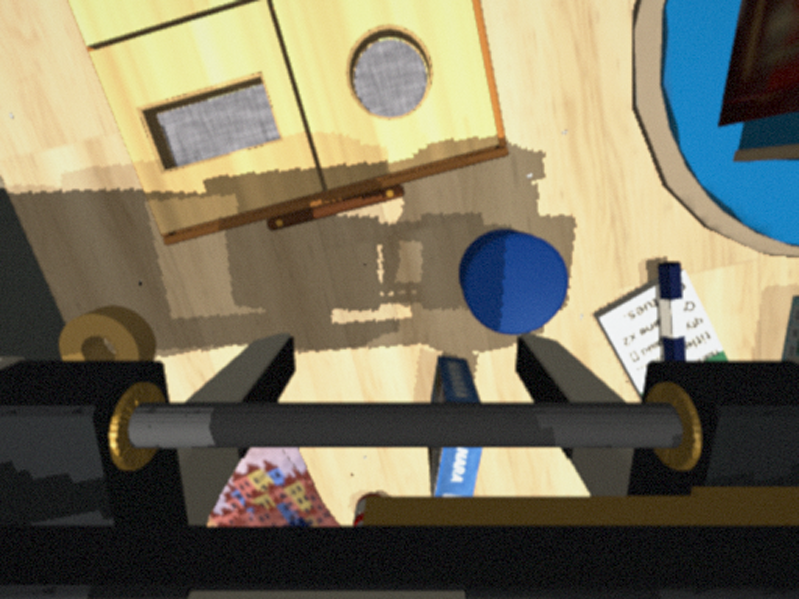

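The wrist view shows the carton at (458,425) standing between the jaws to the right, the box well corners at (143,110), (262,75), (280,138) and (165,170), and the timer well centred at (390,72). I'll move over the carton and descend.

>>> carry_out:
  rows:
    - [[-0.22,0.07,0],[-0.001,0,0.005],1]
    - [[-0.44,0.13,0],[-0.001,0,0.01],1]
    - [[-0.66,0.2,0.02],[-0.001,0,0.016],1]
    - [[-0.665,0.2,0.02],[-0.001,0,0.016],1]
    - [[-0.665,0.2,0.02],[-0.001,0,0.016],1]

```text
clock: 13.8
eef_pos: [0.6019, -0.154, 0.1307]
tcp_rot: [-179.9, 0.1, 72.2]
force: [0.3, 0.5, 0.1]
finger_gap: 0.0931
gripper_force: 0.0
```

Run:
```python
from h import *
import pickle
o,c=pickle.load(open("w6.pkl","rb")); T=wT(o,c)
W=lambda u,v,z:ray(c,(u/1.5625,v/1.5625),z,T)[:2]
P=np.array([W(*p,.026) for p in [(143,110),(262,75),(280,138),(165,170)]]);e=np.roll(P,-1,0)-P
print("boxwell",P.mean(0),np.linalg.norm(e,axis=1),np.degrees(np.arctan2(e[:,1],e[:,0])))
print("timerwell",np.mean([W(*p,.026) for p in[(348,72),(431,72),(390,27),(390,118)]],0))
P=np.array([W(*p,.092) for p in [(448,448),(480,448)]]);print("tuck short edge at",P.mean(0))
plan([(.6015,-.156,.035,72)])
```

```text
boxwell [0.49620012 0.07489622] [0.07891289 0.03739245 0.07852159 0.03711375] [   2.21651369  -89.47673894 -177.97993067   91.11552301]
timerwell [0.61214827 0.07935427]
tuck short edge at [ 0.60935007 -0.14131904]
at [ 0.6019 -0.154   0.1307] [-1.7995e+02  6.0000e-02  7.2220e+01] t 13.8
(0.6015, -0.156, 0.035, 72) -> [-0.013, 0.002, 0.638] [-0.0001, 0.0002, 0.0006] rows>= 2
```

>>> carry_out:
  rows:
    - [[-0.013,0,0.15],[0,0,0],1]
    - [[-0.013,0,0.35],[0,0,0],1]
    - [[-0.013,0,0.55],[0,0,0],1]
    - [[-0.013,0,0.64],[0,0,0],1]
    - [[-0.013,0,0.64],[0,0,0],1]

```text
clock: 14.3
eef_pos: [0.6005, -0.1552, 0.0337]
tcp_rot: [-179.8, 0.1, 72.3]
force: [-0.1, -0.8, 0.3]
finger_gap: 0.0932
gripper_force: 0.0
```

>>> carry_out:
  rows:
    - [[0,0,0],[0,0,0],0.15]
    - [[0,0,0],[0,0,0],0.15]
    - [[0,0,0],[0,0,0],0.15]
    - [[0,0,0],[0,0,0],0.15]
    - [[0,0,0],[0,0,0],0.15]
    - [[0,0,0],[0,0,0],0.15]
    - [[0,0,0],[0,0,0],0.15]
    - [[0,0,0],[0,0,0],0.15]
  newtons: 15

```text
clock: 15.1
eef_pos: [0.6012, -0.1568, 0.0355]
tcp_rot: [180.0, 0.1, 72.2]
force: [-0.3, 0.3, -0.5]
finger_gap: 0.0337
gripper_force: 0.0
```

>>> carry_out:
  rows:
    - [[0,0,0],[0,0,0],0.15]
    - [[0,0,0],[0,0,0],0.15]
    - [[0,0,0],[0,0,0],0.15]

```text
clock: 15.4
eef_pos: [0.6012, -0.1568, 0.0355]
tcp_rot: [180.0, 0.1, 72.2]
force: [0.5, -0.3, -0.1]
finger_gap: 0.0242
gripper_force: 14.9
```

Run:
```python
from h import *
plan([(.6012,-.1568,.145,72.2),(.565,-.05,.145,37),(.4955,.075,.145,1.8),(.4955,.075,.065,1.8)])
```

```text
at [ 0.6012 -0.1568  0.0355] [1.7999e+02 8.0000e-02 7.2180e+01] t 15.4
(0.6012, -0.1568, 0.145, 72.2) -> [-0.001, -0.0, -0.73] [0.0, 0.0002, -0.0001] rows>= 3 
(0.565, -0.05, 0.145, 37) -> [0.604, -0.447, -0.0] [-0.0, -0.0, 0.0978] rows>= 5 
(0.4955, 0.075, 0.145, 1.8) -> [0.131, -0.944, -0.0] [0.0, -0.0, 0.0978] rows>= 5 
(0.4955, 0.075, 0.065, 1.8) -> [0.0, -0.0, 0.533] [0.0, 0.0, 0.0] rows>= 2
```

>>> carry_out:
  rows:
    - [[0,0,-0.1],[0,0,0],0.15]
    - [[0,0,-0.3],[0,0,0],0.15]
    - [[0,0,-0.55],[0,0,0],0.15]
    - [[0,0,-0.73],[0,0,0],0.15]
    - [[0,0,-0.73],[0,0,0],0.15]

```text
clock: 15.9
eef_pos: [0.6028, -0.157, 0.1507]
tcp_rot: [179.6, 0.1, 72.2]
force: [-0.1, -0.2, 0.3]
finger_gap: 0.0239
gripper_force: 14.9
```

>>> carry_out:
  rows:
    - [[0.1,-0.07,0],[0,0,0.016],0.15]
    - [[0.2,-0.15,0],[0,0,0.033],0.15]
    - [[0.3,-0.22,0],[0,0,0.05],0.15]
    - [[0.4,-0.3,0],[0,0,0.066],0.15]
    - [[0.5,-0.37,0],[0,0,0.082],0.15]
    - [[0.604,-0.447,0],[0,0,0.0978],0.15]
    - [[0.604,-0.447,0],[0,0,0.0978],0.15]

```text
clock: 16.6
eef_pos: [0.5645, -0.0483, 0.1448]
tcp_rot: [180.0, 0.1, 36.9]
force: [-0.1, -0.0, -1.3]
finger_gap: 0.024
gripper_force: 14.9
```

>>> carry_out:
  rows:
    - [[0.02,-0.16,0],[0,0,0.016],0.15]
    - [[0.04,-0.32,0],[0,0,0.033],0.15]
    - [[0.06,-0.48,0],[0,0,0.05],0.15]
    - [[0.09,-0.64,0],[0,0,0.066],0.15]
    - [[0.11,-0.8,0],[0,0,0.082],0.15]
    - [[0.131,-0.944,0],[0,0,0.0978],0.15]
    - [[0.131,-0.944,0],[0,0,0.0978],0.15]
    - [[0.131,-0.944,0],[0,0,0.0978],0.15]

```text
clock: 17.4
eef_pos: [0.4959, 0.0748, 0.1447]
tcp_rot: [179.9, 0.0, 2.0]
force: [0.5, -0.2, -1.0]
finger_gap: 0.0239
gripper_force: 14.9
```

Run:
```python
from h import *
import pickle
o=manip.get_obs(); c=read_camera("wrist"); pickle.dump((o,c),open("w7.pkl","wb")); save(c,"w7.png",(110,60,400,300),s=2.5)
print(o["finger_gap"],o["gripper_force"])
plan([(.4955,.075,.068,1.8)])
```

```text
0.02394906428181354 14.902703762054443
at [0.496  0.0745 0.1446] [1.799e+02 2.000e-02 1.930e+00] t 17.45
(0.4955, 0.075, 0.068, 1.8) -> [-0.003, -0.004, 0.511] [0.0003, 0.0, 0.0004] rows>= 2
```

View pics/w7.png

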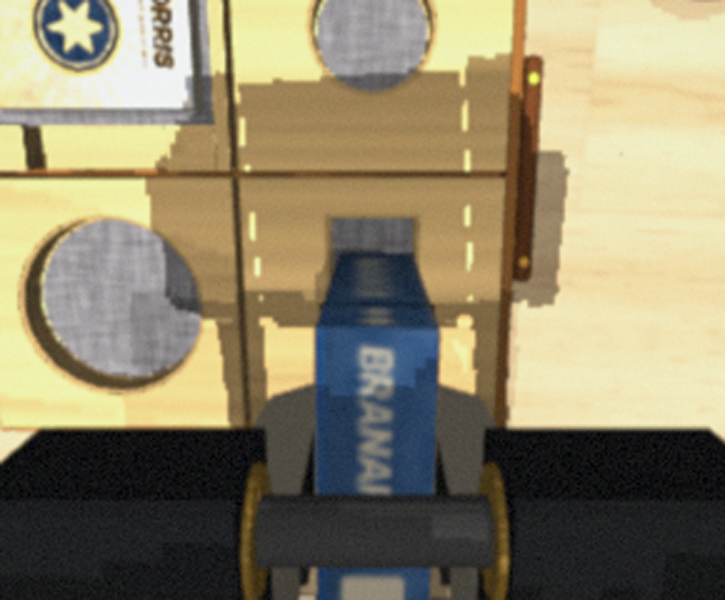

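The deck lies flat in its tray (top left). The carton is held upright at (378,330) over its well, whose far edge is at (330..417,215). I'll check the offsets.

Run:
```python
from h import *
import pickle
o,c=pickle.load(open("w7.pkl","rb")); T=wT(o,c)
W=lambda u,v,z:ray(c,(110+u/2.5,60+v/2.5),z,T)[:2].round(4)
print("well edge",W(330,215,.026),W(417,215,.026),"box bottom",W(340,252,.109),W(413,252,.109),"box top",W(318,325,.201),W(437,325,.201))
print("tin well rim",np.mean([W(*p,.026) for p in[(20,303),(203,303),(110,213),(115,392)]],0))
```

```text
well edge [0.535  0.0947] [0.5362 0.057 ] box bottom [0.5319 0.0865] [0.5327 0.0634] box top [0.5326 0.0863] [0.5333 0.0644]
tin well rim [0.491975 0.191525]
```

>>> carry_out:
  rows:
    - [[-0.025,-0.005,0.15],[0,0,0],0.15]
    - [[-0.025,-0.005,0.35],[0,0,0],0.15]
    - [[-0.025,-0.005,0.5],[0,0,0],0.15]
    - [[-0.025,-0.005,0.55],[0,0,0],0.15]
    - [[-0.025,-0.005,0.58],[0,0,0],0.15]
    - [[-0.025,-0.005,0.6],[0,0,0],0.15]
    - [[-0.025,-0.005,0.6],[0,0,0],0.15]

```text
clock: 18.15
eef_pos: [0.4923, 0.0755, 0.0553]
tcp_rot: [179.9, -0.0, 1.8]
force: [0.3, -0.1, -1.6]
finger_gap: 0.0235
gripper_force: 14.9
```

>>> carry_out:
  rows:
    - [[0,0,0.02],[0,0,0],0.15]
    - [[0,0,0.04],[0,0,0],0.15]
    - [[0,0,0.06],[0,0,0],0.15]
    - [[0,0,0.06],[0,0,0],0.15]

```text
clock: 18.55
eef_pos: [0.4917, 0.0756, 0.0453]
tcp_rot: [179.9, 0.0, 1.8]
force: [0.2, -0.2, -1.3]
finger_gap: 0.0237
gripper_force: 14.9
```

>>> carry_out:
  rows:
    - [[0,0,0.007],[0,0,0],0.15]
    - [[0,0,0.014],[0,0,0],0.15]
    - [[0,0,0.016],[0,0,0],0.15]
    - [[0,0,0.016],[0,0,0],0.15]

```text
clock: 18.95
eef_pos: [0.492, 0.0756, 0.0435]
tcp_rot: [179.9, 0.0, 1.8]
force: [-1.3, -0.6, 2.0]
finger_gap: 0.0239
gripper_force: 14.9
```

>>> carry_out:
  rows:
    - [[0,0,0.006],[0,0,0],0.6]
    - [[0,0,0.006],[0,0,0],0.6]
    - [[0,0,0.006],[0,0,0],0.6]
    - [[0,0,0.006],[0,0,0],0.6]
    - [[0,0,-0.15],[0,0,0],0.8]
    - [[0,0,-0.4],[0,0,0],1]
    - [[0,0,-0.65],[0,0,0],1]
    - [[0,0,-0.65],[0,0,0],1]

```text
clock: 19.75
eef_pos: [0.4938, 0.0759, 0.146]
tcp_rot: [179.9, -0.4, 1.8]
force: [0.2, -1.1, 0.5]
finger_gap: 0.0831
gripper_force: 0.0
```

Run:
```python
from h import *
plan([(.53,-.06,.14,20),(.56,-.18,.14,40),(.56,-.27,.13,40)])
```

```text
at [0.4938 0.0759 0.146 ] [179.95  -0.39   1.77] t 19.75
(0.53, -0.06, 0.14, 20) -> [0.213, 0.913, 0.043] [0.0003, -0.001, -0.0506] rows>= 3 
(0.56, -0.18, 0.14, 40) -> [-0.086, 0.82, 0.0] [0.0, 0.0, -0.0556] rows>= 3 
(0.56, -0.27, 0.13, 40) -> [-0.386, 0.46, 0.067] [0.0, 0.0, 0.0] rows>= 2
```

>>> carry_out:
  rows:
    - [[0.05,0.25,0],[0,0,-0.015],1]
    - [[0.11,0.5,0],[0,0,-0.03],1]
    - [[0.16,0.75,0],[0,0,-0.04],1]
    - [[0.21,0.91,0],[0,0,-0.05],1]
    - [[0.21,0.91,0],[0,0,-0.05],1]

```text
clock: 20.25
eef_pos: [0.5279, -0.0621, 0.1402]
tcp_rot: [179.9, 0.1, 19.7]
force: [-0.1, -0.1, -1.0]
finger_gap: 0.0932
gripper_force: 0.0
```

>>> carry_out:
  rows:
    - [[-0.02,0.25,0],[0,0,-0.015],1]
    - [[-0.04,0.5,0],[0,0,-0.03],1]
    - [[-0.08,0.82,0],[0,0,-0.055],1]
    - [[-0.08,0.82,0],[0,0,-0.055],1]

```text
clock: 20.65
eef_pos: [0.5582, -0.1827, 0.1403]
tcp_rot: [180.0, 0.1, 39.8]
force: [0.1, 0.3, -0.5]
finger_gap: 0.0932
gripper_force: 0.0
```

>>> carry_out:
  rows:
    - [[-0.2,0.23,0],[0,0,0],1]
    - [[-0.39,0.46,0.06],[0,0,0],1]
    - [[-0.39,0.46,0.06],[0,0,0],1]
    - [[-0.39,0.46,0.06],[0,0,0],1]

```text
clock: 21.05
eef_pos: [0.5565, -0.2695, 0.1315]
tcp_rot: [-180.0, 0.1, 39.4]
force: [0.8, 0.7, -0.7]
finger_gap: 0.0932
gripper_force: 0.0
```

Run:
```python
from h import *
import pickle
o=manip.get_obs(); c=read_camera("wrist"); pickle.dump((o,c),open("w8.pkl","wb")); save(c,"w8.png",s=1.5625)
t=read_camera("top"); pickle.dump(t,open("t8.pkl","wb"))
plan([(.609,-.330,.09,40),(.609,-.33,.01,40)])
```

```text
at [ 0.5569 -0.2687  0.1323] [1.7996e+02 5.0000e-02 3.9560e+01] t 21.15
(0.609, -0.33, 0.09, 40) -> [0.008, 0.536, 0.282] [0.0001, 0.0001, -0.0012] rows>= 2 
(0.609, -0.33, 0.01, 40) -> [-0.0, -0.0, 0.533] [0.0, 0.0, 0.0] rows>= 2
```

View pics/w8.png

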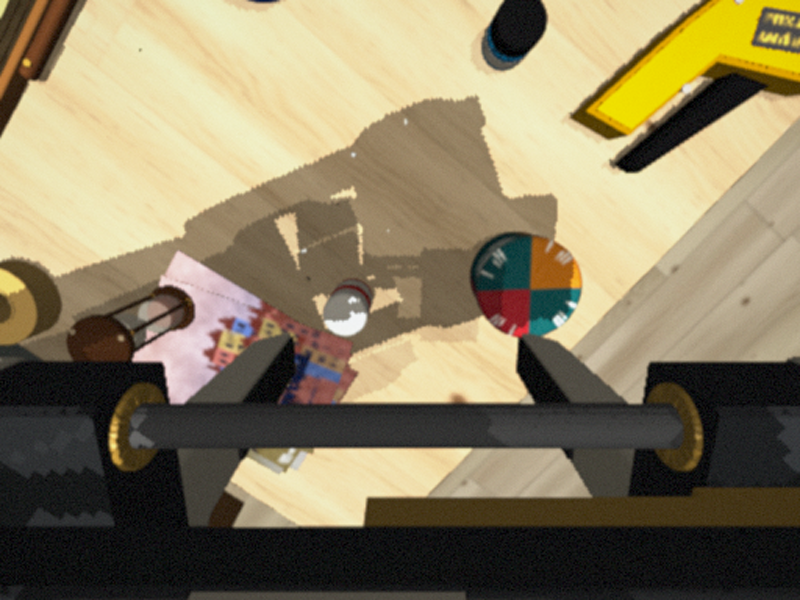

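The printed tin (teal, red and orange) has its top centre at (530,285), and the yellow glue gun is well clear. The timer's top disc is at (100,338) and the red-band pot at (348,305).

Run:
```python
from h import *
import pickle
o,c=pickle.load(open("w8.pkl","rb")); T=wT(o,c)
W=lambda u,v,z:ray(c,(u/1.5625,v/1.5625),z,T)[:2].round(4)
print("tin",W(530,285,.046),"diam",np.linalg.norm(W(481,285,.046)-W(580,285,.046)),"timer",W(100,338,.085),"red",W(346,316,.046))
m=W(530,285,.046)
plan([(*m,.09,40),(*m,.010,40)])
```

```text
tin [ 0.6123 -0.3269] diam 0.0630986529174751 timer [ 0.4369 -0.1466] red [ 0.5215 -0.2488]
at [ 0.5569 -0.2687  0.1323] [1.7996e+02 5.0000e-02 3.9560e+01] t 21.15
(np.float64(0.6123), np.float64(-0.3269), 0.09, 40) -> [0.038, 0.534, 0.282] [0.0001, 0.0001, -0.0012] rows>= 2 
(np.float64(0.6123), np.float64(-0.3269), 0.01, 40) -> [-0.0, -0.0, 0.533] [0.0, 0.0, 0.0] rows>= 2
```

>>> carry_out:
  rows:
    - [[0.02,0.25,0.1],[0,0,0],1]
    - [[0.025,0.535,0.28],[0,0,0],1]
    - [[0.025,0.535,0.28],[0,0,0],1]
    - [[0.025,0.535,0.28],[0,0,0],1]

```text
clock: 21.55
eef_pos: [0.611, -0.3283, 0.0892]
tcp_rot: [-179.9, 0.1, 39.6]
force: [-0.5, 0.7, 0.1]
finger_gap: 0.0932
gripper_force: 0.0
```

>>> carry_out:
  rows:
    - [[0,0,0.15],[0,0,0],1]
    - [[0,0,0.3],[0,0,0],1]
    - [[0,0,0.45],[0,0,0],1]
    - [[0,0,0.54],[0,0,0],1]
    - [[0,0,0.54],[0,0,0],1]

```text
clock: 22.05
eef_pos: [0.6102, -0.3284, 0.0089]
tcp_rot: [-180.0, 0.1, 39.6]
force: [-0.5, -0.3, -0.2]
finger_gap: 0.0931
gripper_force: 0.0
```

>>> carry_out:
  rows:
    - [[0,0,0],[0,0,0],0.6]
    - [[0,0,0],[0,0,0],0.6]
    - [[0,0,0],[0,0,0],0.6]
    - [[0,0,0],[0,0,0],0.6]
    - [[0,0,0],[0,0,0],0.6]
    - [[0,0,0],[0,0,0],0.6]
  newtons: 20

```text
clock: 22.65
eef_pos: [0.6111, -0.3298, 0.0102]
tcp_rot: [179.9, 0.0, 39.6]
force: [-2.2, 1.7, 6.3]
finger_gap: 0.0672
gripper_force: 20.0
```

>>> carry_out:
  rows:
    - [[0,0,-0.1],[0,0,0],0.6]
    - [[0,0,-0.3],[0,0,0],0.6]
    - [[0,0,-0.6],[0,0,0],0.6]
    - [[0,0,-0.87],[0,0,0],0.6]
    - [[0,0,-0.87],[0,0,0],0.6]
    - [[0,0,-0.87],[0,0,0],0.6]

```text
clock: 23.25
eef_pos: [0.611, -0.3297, 0.1414]
tcp_rot: [179.8, 0.0, 39.6]
force: [-0.4, -0.1, -1.4]
finger_gap: 0.0676
gripper_force: 20.0
```

Run:
```python
from h import *
plan([(.59,-.20,.14,53),(.56,-.06,.14,66),(.525,.07,.14,79),(.4915,.191,.14,91.8),(.4915,.191,.05,91.8)])
```

```text
at [ 0.611  -0.3297  0.1414] [1.7983e+02 2.0000e-02 3.9560e+01] t 23.25
(0.59, -0.2, 0.14, 53) -> [0.442, -0.756, 0.007] [0.0004, 0.0001, -0.0373] rows>= 3 
(0.56, -0.06, 0.14, 66) -> [0.625, -0.721, -0.0] [0.0, 0.0, -0.0361] rows>= 3 
(0.525, 0.07, 0.14, 79) -> [0.697, -0.566, -0.0] [0.0, 0.0, -0.0361] rows>= 3 
(0.4915, 0.191, 0.14, 91.8) -> [0.749, -0.373, -0.0] [-0.0, 0.0, -0.0356] rows>= 3 
(0.4915, 0.191, 0.05, 91.8) -> [0.0, -0.0, 0.6] [0.0, 0.0, 0.0] rows>= 2
```

>>> carry_out:
  rows:
    - [[0.11,-0.19,0],[0,0,-0.009],0.6]
    - [[0.22,-0.38,0],[0,0,-0.018],0.6]
    - [[0.33,-0.57,0],[0,0,-0.028],0.6]
    - [[0.44,-0.76,0],[0.0004,0,-0.037],0.6]
    - [[0.44,-0.76,0],[0.0004,0,-0.037],0.6]

```text
clock: 23.75
eef_pos: [0.5881, -0.1964, 0.1384]
tcp_rot: [-179.7, 0.1, 53.1]
force: [-0.1, 0.1, -1.5]
finger_gap: 0.0671
gripper_force: 20.0
```

>>> carry_out:
  rows:
    - [[0.16,-0.18,0],[0,0,-0.009],0.6]
    - [[0.31,-0.36,0],[0,0,-0.018],0.6]
    - [[0.47,-0.54,0],[0,0,-0.027],0.6]
    - [[0.625,-0.72,0],[0,0,-0.036],0.6]
    - [[0.625,-0.72,0],[0,0,-0.036],0.6]

```text
clock: 24.25
eef_pos: [0.5585, -0.0569, 0.1387]
tcp_rot: [-179.8, 0.0, 66.1]
force: [0.7, -0.1, -1.3]
finger_gap: 0.0675
gripper_force: 20.0
```

>>> carry_out:
  rows:
    - [[0.17,-0.14,0],[0,0,-0.009],0.6]
    - [[0.35,-0.28,0],[0,0,-0.018],0.6]
    - [[0.52,-0.42,0],[0,0,-0.027],0.6]
    - [[0.7,-0.57,0],[0,0,-0.036],0.6]
    - [[0.7,-0.57,0],[0,0,-0.036],0.6]

```text
clock: 24.75
eef_pos: [0.5236, 0.0732, 0.139]
tcp_rot: [-179.8, 0.0, 79.0]
force: [0.2, -0.7, -1.8]
finger_gap: 0.0671
gripper_force: 20.0
```

>>> carry_out:
  rows:
    - [[0.19,-0.09,0],[0,0,-0.009],0.6]
    - [[0.37,-0.18,0],[0,0,-0.018],0.6]
    - [[0.56,-0.28,0],[0,0,-0.027],0.6]
    - [[0.75,-0.37,0],[0,0,-0.036],0.6]
    - [[0.75,-0.37,0],[0,0,-0.036],0.6]
    - [[0.75,-0.37,0],[0,0,-0.036],0.6]

```text
clock: 25.35
eef_pos: [0.492, 0.1917, 0.1392]
tcp_rot: [-179.8, 0.0, 91.7]
force: [0.4, -0.1, -1.7]
finger_gap: 0.0676
gripper_force: 20.0
```

Run:
```python
from h import *
import pickle
o=manip.get_obs(); c=read_camera("wrist"); pickle.dump((o,c),open("w9.pkl","wb")); save(c,"w9.png",(110,60,400,300),s=2.5)
plan([(.4915,.191,.045,91.8)])
```

```text
at [0.4922 0.1913 0.1393] [-1.7983e+02  2.0000e-02  9.1670e+01] t 25.4
(0.4915, 0.191, 0.045, 91.8) -> [-0.002, -0.003, 0.629] [-0.0005, 0.0001, -0.0004] rows>= 2
```

View pics/w9.png

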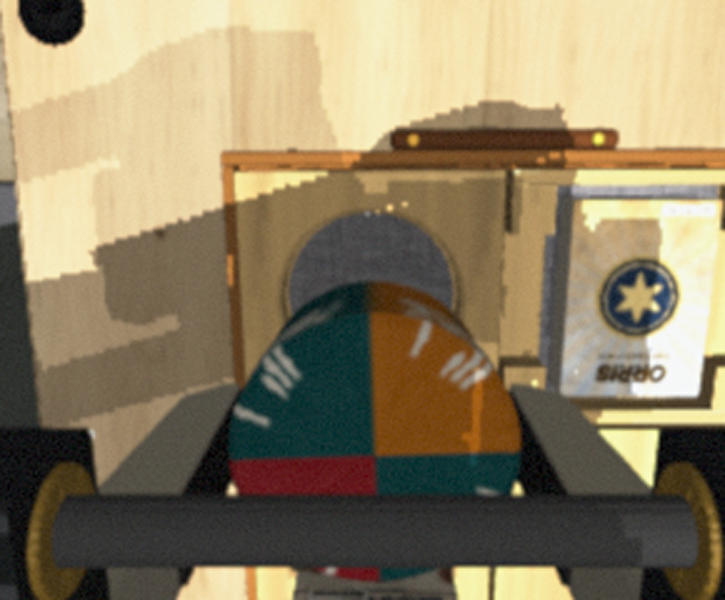

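The tin's top is centred at (375,458). The well's rim top is at (370,210), its sides at (286..458,290), and the deck is seated at right. I'll check the offset.

Run:
```python
from h import *
import pickle
o,c=pickle.load(open("w9.pkl","rb")); T=wT(o,c)
W=lambda u,v,z:ray(c,(110+u/2.5,60+v/2.5),z,T)[:2].round(4)
print("tin",W(375,458,.175),"near edge",W(375,284,.175),"rim near",W(370,210,.026),"sides",W(286,288,.026),W(458,288,.026))
```

```text
tin [0.4928 0.1914] near edge [0.4916 0.2318] rim near [0.4893 0.2333] sides [0.4536 0.1984] [0.5287 0.2007]
```

>>> carry_out:
  rows:
    - [[0.006,-0.01,0.15],[-0.0005,0,0],0.6]
    - [[0.006,-0.01,0.35],[-0.0005,0,0],0.6]
    - [[0.006,-0.01,0.55],[-0.0005,0,0],0.6]
    - [[0.006,-0.01,0.63],[-0.0005,0,0],0.6]
    - [[0.006,-0.01,0.63],[-0.0005,0,0],0.6]

```text
clock: 25.9
eef_pos: [0.4897, 0.192, 0.044]
tcp_rot: [-179.9, 0.0, 91.7]
force: [0.4, 0.1, -0.9]
finger_gap: 0.0676
gripper_force: 20.0
```

>>> carry_out:
  rows:
    - [[0,0,0.03],[0,0,0],0.6]
    - [[0,0,0.06],[0,0,0],0.6]
    - [[0,0,0.09],[0,0,0],0.6]
    - [[0,0,0.12],[0,0,0],0.6]
    - [[0,0,0.14],[0,0,0],0.6]
    - [[0,0,0.16],[0,0,0],0.6]
    - [[0,0,0.16],[0,0,0],0.6]

```text
clock: 26.6
eef_pos: [0.4899, 0.1932, 0.0211]
tcp_rot: [180.0, -0.0, 91.8]
force: [-0.2, 0.6, -2.4]
finger_gap: 0.0672
gripper_force: 20.0
```

>>> carry_out:
  rows:
    - [[0,0,0.006],[0,0,0],0.6]
    - [[0,0,0.012],[0,0,0],0.6]
    - [[0,0,0.018],[0,0,0],0.6]
    - [[0,0,0.018],[0,0,0],0.6]

```text
clock: 27.0
eef_pos: [0.4901, 0.1932, 0.0187]
tcp_rot: [179.9, -0.0, 91.8]
force: [-0.4, 0.3, -1.3]
finger_gap: 0.067
gripper_force: 20.0
```

>>> carry_out:
  rows:
    - [[0,0,0.004],[0,0,0],0.6]
    - [[0,0,0.008],[0,0,0],0.6]
    - [[0,0,0.008],[0,0,0],0.6]

```text
clock: 27.3
eef_pos: [0.4903, 0.1933, 0.0182]
tcp_rot: [179.9, -0.0, 91.8]
force: [-3.3, -0.9, 6.2]
finger_gap: 0.067
gripper_force: 20.0
```

>>> carry_out:
  rows:
    - [[0,0,0.002],[0,0,0],0.87]
    - [[0,0,0.002],[0,0,0],0.87]
    - [[0,0,0.002],[0,0,0],0.87]
    - [[0,0,-0.02],[0,0,0],0.87]
    - [[0,0,-0.2],[0,0,0],0.87]
    - [[0,0,-0.5],[0,0,0],1]
    - [[0,0,-0.85],[0,0,0],1]
    - [[0,0,-0.85],[0,0,0],1]

```text
clock: 28.1
eef_pos: [0.4922, 0.1939, 0.1521]
tcp_rot: [179.4, -0.2, 91.8]
force: [0.3, -0.1, -0.6]
finger_gap: 0.0927
gripper_force: 0.0
```

Run:
```python
from h import *
import pickle
plan([(.475,.065,.145,91.8),(.45,-.06,.145,91.8),(.429,-.1475,.13,91.8),(.429,-.1475,.05,91.8)])
# timer disc by colour in earlier wrist/top frames
for f,box in (("w2.pkl",(320,50,375,105)),("t8.pkl",(272,238,300,262))):
    d=pickle.load(open(f,"rb")); o,c=d if isinstance(d,tuple) else (None,d); T=wT(o,c) if o else None
    x0,y0,x1,y1=box; im=c["img"][y0:y1,x0:x1].astype(int)
    m=((im[...,0]<130)&(im[...,0]-im[...,2]>25)).astype(np.uint8)
    n,l,s,ce=cv2.connectedComponentsWithStats(m); k=1+s[1:,4].argmax(); print(f,s[k],ray(c,ce[k]+[x0,y0],.085,T)[:2])
```

```text
at [0.4922 0.1939 0.1521] [ 1.7944e+02 -1.7000e-01  9.1770e+01] t 28.1
(0.475, 0.065, 0.145, 91.8) -> [-0.856, -0.141, 0.044] [0.0015, -0.0005, -0.0001] rows>= 3 
(0.45, -0.06, 0.145, 91.8) -> [-0.828, -0.193, -0.0] [0.0, 0.0, 0.0] rows>= 3 
(0.429, -0.1475, 0.13, 91.8) -> [-0.579, -0.158, 0.1] [0.0, 0.0, 0.0] rows>= 2 
(0.429, -0.1475, 0.05, 91.8) -> [0.0, -0.0, 0.533] [0.0, 0.0, 0.0] rows>= 2 
w2.pkl [   0    8   46   44 1301] [ 0.42769611 -0.15170798]
t8.pkl [ 7  5 12 11 68] [ 0.43047103 -0.14747735]
```

>>> carry_out:
  rows:
    - [[-0.28,-0.05,0.02],[0.001,0,0],1]
    - [[-0.57,-0.09,0.04],[0.001,0,0],1]
    - [[-0.856,-0.14,0.04],[0.001,0,0],1]
    - [[-0.856,-0.14,0.04],[0.001,0,0],1]

```text
clock: 28.5
eef_pos: [0.4724, 0.0606, 0.1389]
tcp_rot: [-179.7, 0.0, 91.6]
force: [-0.2, 0.3, 0.2]
finger_gap: 0.093
gripper_force: 0.0
```

>>> carry_out:
  rows:
    - [[-0.28,-0.06,0],[0,0,0],1]
    - [[-0.56,-0.13,0],[0,0,0],1]
    - [[-0.83,-0.19,0],[0,0,0],1]
    - [[-0.83,-0.19,0],[0,0,0],1]
    - [[-0.83,-0.19,0],[0,0,0],1]

```text
clock: 29.0
eef_pos: [0.4484, -0.0615, 0.1391]
tcp_rot: [-179.7, -0.0, 91.7]
force: [0.4, -0.5, 0.1]
finger_gap: 0.093
gripper_force: 0.0
```

Run:
```python
from h import *
plan([(.430,-.1475,.12,91.8),(.430,-.1475,.05,91.8)])
```

```text
at [ 0.4484 -0.0615  0.1391] [-1.7972e+02 -3.0000e-02  9.1660e+01] t 29.0
(0.43, -0.1475, 0.12, 91.8) -> [-0.57, -0.138, 0.128] [-0.0008, -0.0001, -0.0004] rows>= 2 
(0.43, -0.1475, 0.05, 91.8) -> [0.0, -0.0, 0.467] [0.0, 0.0, 0.0] rows>= 2
```

>>> carry_out:
  rows:
    - [[-0.28,-0.07,0],[-0.0008,0,0],1]
    - [[-0.57,-0.138,0.1],[-0.0008,0,0],1]
    - [[-0.57,-0.138,0.13],[-0.0008,0,0],1]
    - [[-0.57,-0.138,0.3],[-0.0008,0,0],1]
    - [[-0.57,-0.138,0.5],[-0.0008,0,0],1]
    - [[-0.57,-0.138,0.59],[-0.0008,0,0],1]
    - [[-0.57,-0.138,0.59],[-0.0008,0,0],1]

```text
clock: 29.7
eef_pos: [0.4294, -0.1459, 0.0491]
tcp_rot: [-179.8, -0.1, 91.8]
force: [0.3, -0.2, 0.4]
finger_gap: 0.0931
gripper_force: 0.0
```

>>> carry_out:
  rows:
    - [[0,0,0],[0,0,0],0.6]
    - [[0,0,0],[0,0,0],0.6]
    - [[0,0,0],[0,0,0],0.6]
    - [[0,0,0],[0,0,0],0.6]
    - [[0,0,0],[0,0,0],0.45]
    - [[0,0,0],[0,0,0],0.45]
    - [[0,0,0],[0,0,0],0.35]
    - [[0,0,0],[0,0,0],0.35]
  newtons: 8

```text
clock: 30.5
eef_pos: [0.4298, -0.1473, 0.0507]
tcp_rot: [-180.0, -0.0, 91.8]
force: [-0.4, 0.3, 0.7]
finger_gap: 0.0359
gripper_force: 8.0
```

>>> carry_out:
  rows:
    - [[0,0,0],[0,0,0],0.3]
    - [[0,0,0],[0,0,0],0.3]
    - [[0,0,0],[0,0,0],0.3]

```text
clock: 30.8
eef_pos: [0.4298, -0.1473, 0.0507]
tcp_rot: [-180.0, -0.0, 91.8]
force: [-0.0, -0.6, 0.3]
finger_gap: 0.0356
gripper_force: 8.0
```

Run:
```python
from h import *
plan([(.43,-.1473,.135,91.8),(.54,-.06,.135,91.8),(.611,.079,.135,91.8)])
```

```text
at [ 0.4298 -0.1473  0.0507] [-1.7999e+02 -2.0000e-02  9.1760e+01] t 30.8
(0.43, -0.1473, 0.135, 91.8) -> [-0.0, 0.001, -0.562] [-0.0, -0.0001, -0.0001] rows>= 2 
(0.54, -0.06, 0.135, 91.8) -> [0.559, 0.751, 0.0] [0.0, 0.0, 0.0] rows>= 3 
(0.611, 0.079, 0.135, 91.8) -> [0.911, 0.502, 0.0] [0.0, 0.0, 0.0] rows>= 4
```

>>> carry_out:
  rows:
    - [[0,0,-0.06],[0,0,0],0.3]
    - [[0,0,-0.16],[0,0,0],0.3]
    - [[0,0,-0.28],[0,0,0],0.3]
    - [[0,0,-0.4],[0,0,0],0.3]
    - [[0,0,-0.5],[0,0,0],0.3]
    - [[0,0,-0.56],[0,0,0],0.3]
    - [[0,0,-0.56],[0,0,0],0.3]

```text
clock: 31.5
eef_pos: [0.4303, -0.1475, 0.1362]
tcp_rot: [179.9, 0.0, 91.8]
force: [-0.5, -0.8, -0.6]
finger_gap: 0.0357
gripper_force: 8.0
```

>>> carry_out:
  rows:
    - [[0.05,0.07,0],[0,0,0],0.3]
    - [[0.14,0.19,0],[0,0,0],0.3]
    - [[0.24,0.33,0],[0,0,0],0.3]
    - [[0.35,0.46,0],[0,0,0],0.3]
    - [[0.46,0.6,0],[0,0,0],0.3]
    - [[0.53,0.7,0],[0,0,0],0.3]
    - [[0.56,0.75,0],[0,0,0],0.3]
    - [[0.56,0.75,0],[0,0,0],0.3]

```text
clock: 32.3
eef_pos: [0.54, -0.059, 0.1336]
tcp_rot: [-179.9, -0.0, 91.8]
force: [1.6, -1.3, -0.7]
finger_gap: 0.0354
gripper_force: 8.0
```

>>> carry_out:
  rows:
    - [[0.09,0.05,0],[0,0,0],0.3]
    - [[0.23,0.12,0],[0,0,0],0.3]
    - [[0.4,0.21,0],[0,0,0],0.3]
    - [[0.57,0.3,0],[0,0,0],0.3]
    - [[0.75,0.39,0],[0,0,0],0.3]
    - [[0.86,0.45,0],[0,0,0],0.3]
    - [[0.91,0.48,0],[0,0,0],0.3]
    - [[0.91,0.48,0],[0,0,0],0.3]

```text
clock: 33.1
eef_pos: [0.6075, 0.0792, 0.1345]
tcp_rot: [-180.0, -0.0, 91.8]
force: [0.2, -1.1, -1.0]
finger_gap: 0.0357
gripper_force: 8.0
```

Run:
```python
from h import *
import pickle
o=manip.get_obs(); c=read_camera("wrist"); s=read_camera("scene"); pickle.dump((o,c,s),open("w10.pkl","wb"))
print(o["finger_gap"],o["gripper_force"])
a=cv2.resize(c["img"][60:320,110:410],None,fx=1.5,fy=1.5,interpolation=cv2.INTER_CUBIC); b=cv2.resize(s["img"][80:210,130:305],(350,260)); b=cv2.copyMakeBorder(b,0,130,0,0,0)
cv2.imwrite("pics/w10.png",np.hstack([a,b])[:,:,::-1])
plan([(.611,.079,.07,91.8)])
```

```text
0.035676784690461656 8.000040203332901
at [0.6072 0.0781 0.1347] [-1.7998e+02 -1.0000e-02  9.1740e+01] t 33.2
(0.611, 0.079, 0.07, 91.8) -> [0.005, 0.026, 0.431] [-0.0001, -0.0, -0.0002] rows>= 2
```

View pics/w10.png

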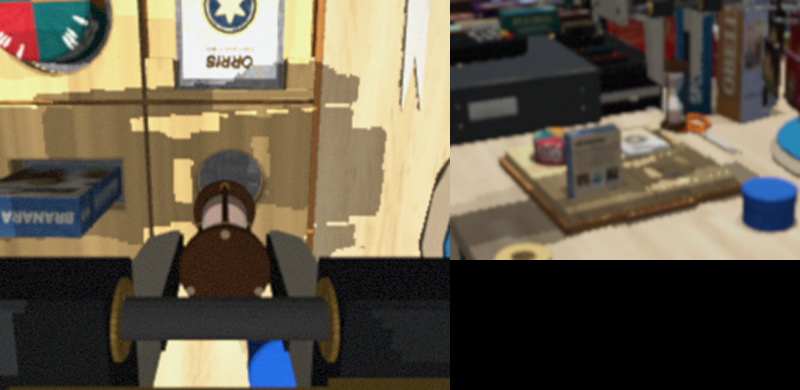

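The timer is held upright: its lower disc is at (194..255,~210) and the top disc at (225,258). Its well has a rim at (198..264) with the top at 149. The deck, carton and tin are all seated.

Run:
```python
from h import *
import pickle
o,c,_=pickle.load(open("w10.pkl","rb")); T=wT(o,c)
W=lambda u,v,z:ray(c,(110+u/1.5,60+v/1.5),z,T)[:2].round(4)
print("rim",W(198,178,.026),W(264,178,.026),W(231,149,.026),"top disc",W(180,258,.169),W(271,258,.169),"lower",W(194,212,.092),W(255,212,.092),"near lower",W(224,182,.092))
```

```text
rim [0.5889 0.0837] [0.6364 0.0852] [0.6119 0.1054] top disc [0.591  0.0846] [0.6254 0.0857] lower [0.5908 0.0788] [0.6253 0.0798] near lower [0.6073 0.0967]
```

>>> carry_out:
  rows:
    - [[0.006,0.026,0.08],[0,0,0],0.3]
    - [[0.006,0.027,0.18],[0,0,0],0.3]
    - [[0.006,0.027,0.28],[0,0,0],0.3]
    - [[0.006,0.027,0.36],[0,0,0],0.3]
    - [[0.006,0.027,0.42],[0,0,0],0.3]
    - [[0.006,0.027,0.46],[0,0,0],0.3]
    - [[0.006,0.027,0.48],[0,0,0],0.3]
    - [[0.006,0.027,0.48],[0,0,0],0.3]

```text
clock: 34.0
eef_pos: [0.6115, 0.0799, 0.0626]
tcp_rot: [-180.0, -0.0, 91.8]
force: [1.0, 0.0, -0.7]
finger_gap: 0.0357
gripper_force: 8.0
```

>>> carry_out:
  rows:
    - [[0,0,0.007],[0,0,0],0.3]
    - [[0,0,0.014],[0,0,0],0.3]
    - [[0,0,0.021],[0,0,0],0.3]
    - [[0,0,0.027],[0,0,0],0.3]
    - [[0,0,0.027],[0,0,0],0.3]

```text
clock: 34.5
eef_pos: [0.6115, 0.0799, 0.0587]
tcp_rot: [180.0, -0.0, 91.8]
force: [0.4, 0.4, -0.6]
finger_gap: 0.035
gripper_force: 8.0
```

>>> carry_out:
  rows:
    - [[0,0,0.003],[0,0,0],0.3]
    - [[0,0,0.005],[0,0,0],0.3]
    - [[0,0,0.005],[0,0,0],0.3]

```text
clock: 34.8
eef_pos: [0.6117, 0.0799, 0.0586]
tcp_rot: [180.0, -0.0, 91.8]
force: [-1.2, -1.4, 5.9]
finger_gap: 0.0356
gripper_force: 8.0
```

>>> carry_out:
  rows:
    - [[0,0,0.002],[0,0,0],0.7]
    - [[0,0,0.002],[0,0,0],0.7]
    - [[0,0,0.002],[0,0,0],0.7]
    - [[0,0,0.002],[0,0,0],0.7]
    - [[0,0,-0.1],[0,0,0],0.7]
    - [[0,0,-0.35],[0,0,0],0.8]
    - [[0,0,-0.65],[0,0,0],0.8]
    - [[0,0,-0.9],[0,0,0],0.8]

```text
clock: 35.6
eef_pos: [0.6115, 0.0798, 0.1966]
tcp_rot: [179.9, -0.0, 91.8]
force: [-0.2, 0.4, 1.0]
finger_gap: 0.0741
gripper_force: 0.0
```

>>> carry_out:
  rows:
    - [[-0.3,0,0],[0,0,0],0.8]
    - [[-0.6,0,0],[0,0,0],0.8]
    - [[-0.9,0,0],[0,0,0],0.8]
    - [[-0.9,0,0],[0,0,0],0.8]
    - [[-0.9,0,0],[0,0,0],0.8]

```text
clock: 36.1
eef_pos: [0.6157, -0.0558, 0.1939]
tcp_rot: [180.0, -0.0, 91.7]
force: [-0.6, 0.2, 0.9]
finger_gap: 0.0745
gripper_force: 0.0
```

Run:
```python
from h import *
import pickle
o=manip.get_obs(); c=read_camera("wrist"); t=read_camera("top"); pickle.dump((o,c,t),open("w11.pkl","wb")); print(o["eef_pos"],o["clock"])
t0=pickle.load(open("d0.pkl","rb"))["top"]
def blob(c,box,f,z,T=None):
    x0,y0,x1,y1=box; im=c["img"][y0:y1,x0:x1].astype(int); m=f(im).astype(np.uint8)
    n,l,s,ce=cv2.connectedComponentsWithStats(m)
    if n<2: return None
    k=1+s[1:,4].argmax(); return s[k].tolist(),ray(c,ce[k]+[x0,y0],z,T)[:2].round(4)
brown=lambda i:(i[...,0]<130)&(i[...,0]-i[...,2]>30)
print("timer wrist",blob(c,(150,40,370,215),brown,.093,wT(o,c)))
white=lambda i:(i.min(-1)>120)&(i.max(-1)-i.min(-1)<25); black=lambda i:i.max(-1)<50
for n,q in(("before",t0),("after",t)):
    print(n,"red pot",blob(q,(308,203,336,228),white,.046),"black pot",blob(q,(300,132,322,155),black,.046),"timer top",blob(q,(185,165,215,195),brown,.093))
```

```text
[ 0.61565277 -0.05584422  0.19387491] 36.1
timer wrist ([0, 0, 161, 156, 9062], array([ 0.5721, -0.0155]))
before red pot ([9, 7, 11, 11, 92], array([ 0.5204, -0.2485])) black pot ([6, 6, 10, 11, 88], array([ 0.7128, -0.2184])) timer top ([5, 5, 10, 12, 22], array([0.608 , 0.0848]))
after red pot ([9, 7, 11, 11, 99], array([ 0.5199, -0.2479])) black pot ([6, 6, 10, 11, 83], array([ 0.713 , -0.2185])) timer top None
```

Run:
```python
from h import *
import pickle
o,c,t=pickle.load(open("w11.pkl","rb")); K=np.array(c["camera_matrix"]); Ti=np.linalg.inv(wT(o,c))
def pr(x,y,z): q=K@(Ti@[x,y,z,1])[:3]; return (q[:2]/q[2]).round().astype(int)
im=c["img"]
for n,p in(("timer c",(.6115,.08,.093)),("+x14",(.6255,.08,.093)),("-x14",(.5975,.08,.093)),("-y14",(.6115,.066,.093)),("+y14",(.6115,.094,.093)),("+x24",(.6355,.08,.093)),("-x24",(.5875,.08,.093)),("+y26",(.6115,.106,.093)),("box top",(.492,.0756,.1))):
    u,v=pr(*p); print(n,u,v,im[v,u] if 0<=u<512 and 0<=v<384 else None)
```

```text
timer c 259 43 [133  78  37]
+x14 274 44 [126  74  39]
-x14 244 43 [138  81  42]
-y14 258 60 [138  81  40]
+y14 259 27 [226 220 170]
+x24 284 44 [242 238 164]
-x24 233 42 [242 229 157]
+y26 259 12 [239 238 163]
box top 127 42 [166 193 222]
```

Run:
```python
from h import *
import pickle
o,c,t=pickle.load(open("w11.pkl","rb"))
im=c["img"].astype(int); m=((im[...,0]<160)&(im[...,0]-im[...,2]>70)&(im[...,1]<100)).astype(np.uint8); m[120:]=0;m[:,:215]=0;m[:,310:]=0
n,l,s,ce=cv2.connectedComponentsWithStats(m)
T=wT(o,c)
for k in range(1,n):
    if s[k,4]>20: print(s[k],ce[k],ray(c,ce[k],.093,T).round(4))
print("".join("B" if x else "." for x in m[:120,259]))
```

```text
[ 241   25   37   40 1077] [258.94150418  44.15598886] [0.6118 0.0793 0.093 ]
[249  70  14   7  35] [254.74285714  73.25714286] [0.6085 0.0539 0.093 ]
[251 110  59   6 250] [279.2   113.308] [0.6336 0.0177 0.093 ]
.............................BBBBBBBBBBBBBBBBBBBBBBBBBBBBBBBBBBBB..........B...................................BBBBB....
```

The timer's top disc is centred at (0.612, 0.079) at the expected height, so it stands upright. The pots have not moved and the gripper is clear, so I'll hand in.

```bash
python3 -c "
from workcell import manip
print(manip.close_job())"
```

```text
the job is handed in; nothing more can be done
None
```

The card deck, tuck box, dice tin and sand timer are each seated in their own tray well and released, the two paint pots have not moved, and the job was handed in at about 36 s.

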